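Secure the caustics cupboard with a spring hook

ROBOT

A 6-joint arm with a two-finger parallel gripper is mounted at the origin on a cart in front of the work surface, level with it; the furniture and walls round the work are solid. World frame = base frame: x ahead of the robot, y to its left, z up, the work surface at z = 0. Lengths are in m, angles in rad, forces in N, time in s.
With the tool pointing down it reaches from about 0.35 to 0.775 m from the base axis. Payload 7.3 kg.
Tool frame: the origin (TCP) lies midway between the tips of the shut fingers; the grasp point (between the pads) lies 19 mm behind it; z points along the fingers, y is the line along which they close (so a half turn about z gives the same grasp; the last joint's range is limited). The gripper opens to 92 mm and grips with 3 to 60 N. Pads are 19 mm wide; open, the fingers measure 130 mm over their backs; the gripper's body (75 mm by 190 mm) begins 47 mm behind the grasp point.
Start: joints at [1.027, 0.342, 1.524, -0, 1.275, -0.146], TCP at [0.203, 0.484, 0.202] pointing down, gripper open.
Joint ranges: [-2.53, 2.53], [-0.77, 2.02], [0.04, 2.7], [-1, 4.14], [0.28, 2.66], [-3.11, 3.11]. Speed limits (rad/s): [2.57, 2.57, 3.14, 3.14, 3.14, 3.14].

INTERFACE

Orientations are given as a rotation vector (axis times angle).
In Python, from rig import manip, read_camera gives the robot as it stands. The module is installed in compiled form; this text tells all that it offers.
- The arm moves only by the tool arm_command, never from a script. Its argument "deltas" is a list of rows, each a list of 3 entries, a list of its own where there are three numbers: the shift along the tool's x, y, z in mm, then the turn, a rotation vector about the tool's x, y, z in rad, then the closure, from -1 (fully open) to 1 (shut). In form: [[[tx, ty, tz], [ax, ay, az], jaw], ...]. A call has exactly 10 rows; each row shifts and turns the commanded pose from where the row before left it, along the tool's axes as they then stand; what a row does not reach is not made up. A row lasts 1/10 s, in which the tool goes at most 50 mm and 8.59 degrees, less where a joint would pass 70% of its speed; a pose out of reach is approached as far as the arm can. A call with a gripper value outside its range is refused whole. The fingers move at their own pace and stop on an object; "grip_force" is the grip in N (left out, the last holds). Time passes only in rows, so rows that do not move let the fingers close, or fill a call up. It gives the time, the measured TCP pose, the force, the opening and the grip force at its end, in the units of the state.
- manip.observe(): the state, without advancing time (a new reading comes with each control period).
- read_camera(name): name is "scene" or "side" or "wrist"; returns a dict with "img" (400x640x3 uint8, red, green, blue), "mtx" (3x3 intrinsics, pixels), "k1" (the pictures are not rectified: a ray, as slopes to the right and down, at radius r is drawn at 1 + k1 r^2 times it, then the intrinsics apply), "extrinsics" (4x4, takes a point from camera to world coordinates). Camera axes: x right, y down, z forward; pixel columns grow to the right and rows downward; lengths in m; the calibration is good to about 2 mm. A picture is of the moment at which its call begins. There is no depth.
- manip.sign_off(): hands the job in; it is judged then, once.
The state is a dict: "time": time; "joints": joint angles; "qd": joint speeds; "effort": joint torques, N m; "eef_pos": TCP position; "eef_rot": TCP orientation; "wrist_force": force on the tool from outside, world axes, zero at the start; "wrist_torque": the same for the moment, N m; "width": opening from 0.0 (shut) to 1.0 (fully open); "finger_force": force on a finger pad.
Only numpy, scipy, OpenCV 4.12 (cv2) and the standard library are available. Lean on these libraries where they do the work, as an engineer would, in place of code of your own. Each camera call takes 0.05 s, during which the arm holds its last target. There are 200 camera calls.

TASK

Secure the grey cupboard: shut its door and fold the hasp strap flat over the staple. Then take the big spring hook off the peg on the cupboard's side and snap it onto the staple, pushing its sprung gate against the staple's bar until the bar is inside the loop and the gate has closed behind it, and leave it hanging there. Do not shift the tape roll, the green soap bar or the small beaker.

Things in the scene. Friction and masses are not known exactly. Their poses are not given: they have to be found in the camera images.
- cupboard: Small grey steel cupboard, fixed, 150 mm deep (x), 270 wide (y), 240 high. Origin: centre of its underside; +x from front to back, +y to its left side as the robot sees it. Frame's front face at x = -75 mm. A 16 mm plywood board on top overhangs the front to x = -120 mm at z = 240 mm: at the door and staple come in from the front with the tool tilted 30 to 40 deg.
- door (a joint): Door angle, rad: 0 = shut (a stop), growing as it swings towards the robot. Panel at cupboard z 24 to 216 mm; vertical hinge at cupboard x = -79, y = -100 mm, free edge 159 mm left of it; shut, its outer face is at x = -83 mm. No handle or latch; light friction (0.05 N m) keeps it where it is left.
- door_mid (a point): Point on the door's outer face, 65 mm from its hinge, at cupboard z = 130 mm: a clear place to push the door shut. Its -x axis points out of the door.
- strap (a joint): Angle of the hasp strap relative to the door, rad: 0 = folded flat to the left over the staple (a stop), growing as it swings towards the robot. Steel, 3 mm thick, 30 high, 100 long, mid-height at cupboard z = 130 mm; its vertical hinge, with the door shut, is at cupboard x = -87.5, y = 30 mm. The staple passes its slot, 25 to 75 mm from that hinge. Light friction (0.012 N m) holds it.
- strap_end (a point): Free end of the hasp strap, half-way up, 100 mm from the strap's hinge. y axis: along the strap, away from its hinge. The last 25 mm are solid plate; with the strap folded they lie left of the staple, at cupboard y = 105 to 130 mm, outer face at x = -89 mm: press there to fold it flat.
- staple (a point): Middle of the staple's outer bar, at cupboard (-111, 80, 130) mm; axes as the cupboard's. The staple is a level U of 6 mm round steel fixed left of the door: the bar runs along y, its two legs, 26 mm apart between centres (20 clear), run 36 mm back to the frame. The folded strap's outer face lies 22 mm behind the bar's centre.
- side_hook: Peg on the cupboard's left side where the spring hook hangs: a 6 mm rod along the cupboard's +y, 70 mm long, its tip turned up 9 mm. Origin: where it meets the cupboard's side; y axis along the peg away from the cupboard. The spring hook hangs about 55 mm out; to free it, lift it about 20 mm and draw it off along the peg by 30 mm or more.
- snap_hook: Steel spring hook (big carabiner), 113 mm high, 61 wide, 9 thick, 0.13 to 0.2 kg. Origin: centre of the loop; z to the nose end (up as it hangs), +x to the gate side (away from the robot), y normal to the loop. Round 9 mm bar; centre lines at x = +-25 mm and z = +-52 mm. The flat-sided spine (x = -25, z = -32 to 32 mm, 11 wide) is the place to pinch, along y.
- gate_press (a point): Point on the spring hook at (25, 0, 13) mm, on the gate's axis near its free end: the staple's bar should meet the gate here (within 5 mm up or down). Push on until the bar is 13 mm inside the gate's line, then lower the hook 20 to 28 mm: the bar slips past the gate's end into the top crook and the gate springs shut.
- gate (a joint): Angle of the spring hook's gate, rad: 0 = shut, growing to 0.7 as it is pushed into the loop. 7 mm round, from its pivot at (25, 0, -29) mm up to z = 25 mm, where the nose begins. A spring shuts it; 3 to 5 N at its free end open it.
- tape_roll: Roll of beige tape lying flat, 94 mm across, 26 mm high, hole in the middle; a bystander. Origin: centre of its underside.
- green_soap: Pale green soap bar lying flat, 51 x 72 x 27 mm; a bystander. Origin: centre of its underside.
- beaker: Small clear plastic beaker, 55 mm across, 70 mm high, standing in front of the cutter; a bystander. Origin: centre of its underside.
There are look-alikes about, which are no part of the job. Of the things shaped like the snap_hook, the steel one is meant.

How it is judged:
On the way, in this order (a step that is already met when the one before it is completed fails the run):
1. the door is shut and the strap is folded over the staple (value of joint door below 0.04 rad and value of joint strap below 0.1 rad), for 0.2 s.
2. the staple's bar is inside the spring hook's loop and the gate has closed (all of step 1 and x of staple in the frame of snap_hook between -0.02 and 0.02 m and y of staple in the frame of snap_hook between -0.014 and 0.014 m and z of staple in the frame of snap_hook between -0.03 and 0.05 m and value of joint gate below 0.06 rad), for 0.2 s.
At the end, for the whole second after the job is handed in: Door within 0.04 rad of shut, strap within 0.10 rad of flat, the staple's bar through the spring hook's loop with the gate shut (within 0.06 rad), and the spring hook let go and hanging still (all of step 2 and linear speed of snap_hook below 0.03 m/s); the robot touches nothing.
It fails at once if the tape roll, the green soap bar or the small beaker is shifted by more than 30 mm (distance of any of tape_roll, green_soap, beaker from where it was at the start of the episode above 0.03 m).
It also fails if it takes over 54 s, if anything falls off the work surface, if the arm or the gripper's body presses on something with over 40 N, if the wrist force passes 120 N, or if a joint passes its speed limit or range.

## Working session

There is one attempt and no reset: what is moved stays moved. The work goes in short steps, Python scripts to look and compute and a tool call to move; the robot and the scene stay as the last step left them, time stands still between calls to the robot, and variables do not carry over. Pictures are saved under pics/ and viewed, at most 10 in all, crops included, and the job is handed in when it is done.

Besides the shell and the picture viewer there is one more tool, called after ">>>" as name(argument=value, ...) on one line, values as JSON. arm_command: Moves the arm, as the interface text tells. Its arguments: {"type":"object","properties":{"deltas":{"type":"array"},"grip_force":{"type":"number"}},"required":["deltas"]}

```bash
mkdir -p pics
cat > h.py <<'E'
import numpy as np, cv2, pickle
from scipy.spatial.transform import Rotation as R
from rig import manip, read_camera
def snap(n,tag):
    c=read_camera(n); pickle.dump(c,open(f'pics/{tag}.pkl','wb'))
    cv2.imwrite(f'pics/{tag}.png',c['img'][:,:,::-1]); return c
def load(tag): return pickle.load(open(f'pics/{tag}.pkl','rb'))
def ray(c,u,v):
    K=c['mtx']; d=np.array([c['k1'],0,0,0,0.])
    p=cv2.undistortPoints(np.array([[[u,v]]],float),K,d)[0,0]
    E=c['extrinsics']; r=E[:3,:3]@np.array([p[0],p[1],1]); return E[:3,3],r/np.linalg.norm(r)
def proj(c,P):
    E=np.linalg.inv(c['extrinsics']); P=np.atleast_2d(P)
    return cv2.projectPoints(P.astype(float),cv2.Rodrigues(E[:3,:3])[0],E[:3,3],c['mtx'],np.array([c['k1'],0,0,0,0.]))[0][:,0]
def tri(*obs):
    A=np.zeros((3,3));b=np.zeros(3)
    for c,u,v in obs:
        o,r=ray(c,u,v);M=np.eye(3)-np.outer(r,r);A+=M;b+=M@o
    P=np.linalg.solve(A,b); return P,[np.round(proj(c,P)[0]-[u,v],1) for c,u,v in obs]
def onplane(c,u,v,z):
    o,r=ray(c,u,v); return o+r*(z-o[2])/r[2]
E
python3 - <<'E'
from h import *
a=snap('scene','s0');b=snap('side','d0');w=snap('wrist','w0')
for c in(a,b,w):print(c['mtx'].tolist(),c['k1'],np.round(c['extrinsics'],3).tolist())
m=np.vstack([a['img'],b['img']]);
s=manip.observe();print(s)
E
```

```text
[[385.39979864914466, 0.0, 323.4979973714686], [0.0, 385.39979864914466, 198.01648645157826], [0.0, 0.0, 1.0]] -0.041682171010785384 [[-0.582, -0.608, 0.539, -0.076], [-0.813, 0.441, -0.38, 0.19], [-0.007, -0.66, -0.751, 0.961], [0.0, 0.0, 0.0, 1.0]]
[[473.3168486644586, 0.0, 311.6398932175726], [0.0, 473.3168486644586, 201.83644148273802], [0.0, 0.0, 1.0]] -0.08074641717557453 [[-0.999, -0.04, 0.029, 0.471], [-0.043, 0.39, -0.92, 0.883], [0.026, -0.92, -0.391, 0.607], [0.0, 0.0, 0.0, 1.0]]
[[339.16094440683065, 0.0, 315.76393004436216], [0.0, 339.16094440683065, 203.06170455741645], [0.0, 0.0, 1.0]] 0.003368754124332836 [[0.387, 0.884, 0.263, 0.132], [0.922, -0.37, -0.111, 0.512], [-0.001, 0.286, -0.958, 0.385], [0.0, 0.0, 0.0, 1.0]]
{'time': 0.15, 'joints': array([ 1.02700747e+00,  3.42505711e-01,  1.52476254e+00,  1.91979912e-05,
        1.27538903e+00, -1.45965457e-01]), 'qd': array([ 6.80717654e-04, -9.19337205e-04, -3.95778452e-03,  6.30456762e-04,
       -1.33230565e-03,  5.53437651e-05]), 'effort': array([ 1.80467701e-03, -4.31469655e+01, -2.44352639e+01,  7.17644580e-02,
        5.38451679e-02, -6.17616047e-05]), 'eef_pos': array([0.20318589, 0.48374997, 0.20164643]), 'eef_rot': array([-6.20720899e-01, -3.07927549e+00,  1.56390938e-03]), 'wrist_force': array([-0.69200568, -0.21772452,  0.98386427]), 'wrist_torque': array([0.0202568 , 0.00458321, 0.03683906]), 'finger_force': 0.0, 'width': 0.9992383089905084}
```

View pics/s0.png

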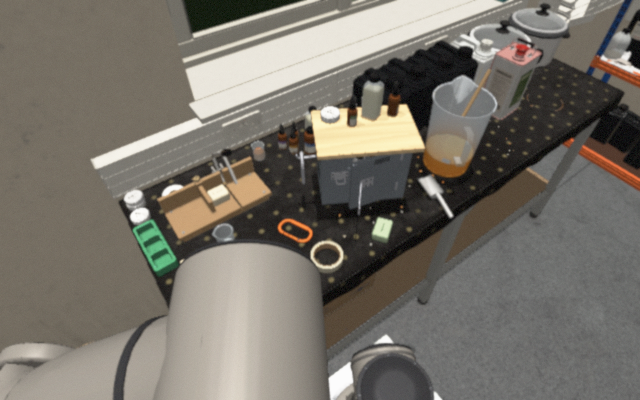

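View pics/d0.png

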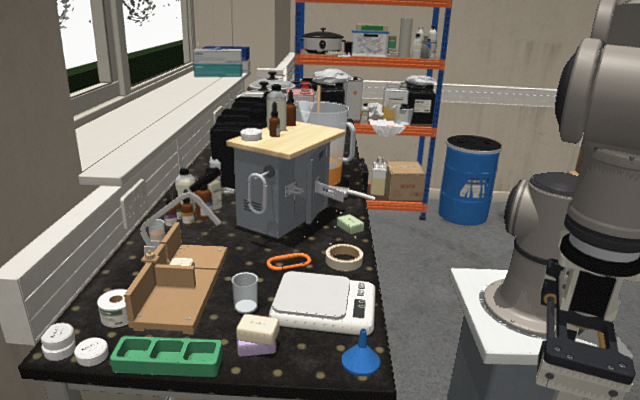

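Run:
```python
from h import *
a=load('s0')['img'];b=load('d0')['img']
C=lambda i,x,y,w,h,s:cv2.resize(i[y:y+h,x:x+w],None,fx=s,fy=s,interpolation=cv2.INTER_CUBIC)
cv2.imwrite('pics/c1.png',C(b,220,115,160,120,5)[:,:,::-1])
cv2.imwrite('pics/c2.png',C(a,290,95,140,130,4.6)[:,:,::-1][:598])
```

```text
(no output)
```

View pics/c1.png

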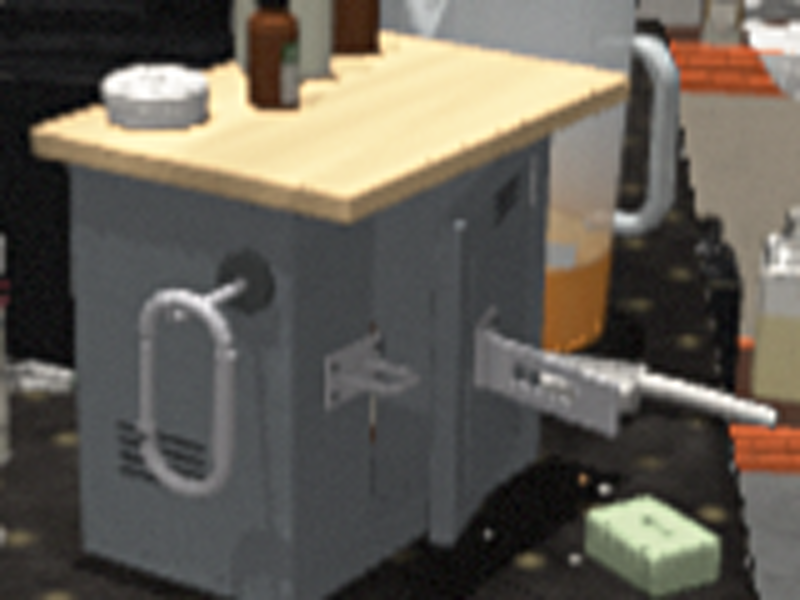

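View pics/c2.png

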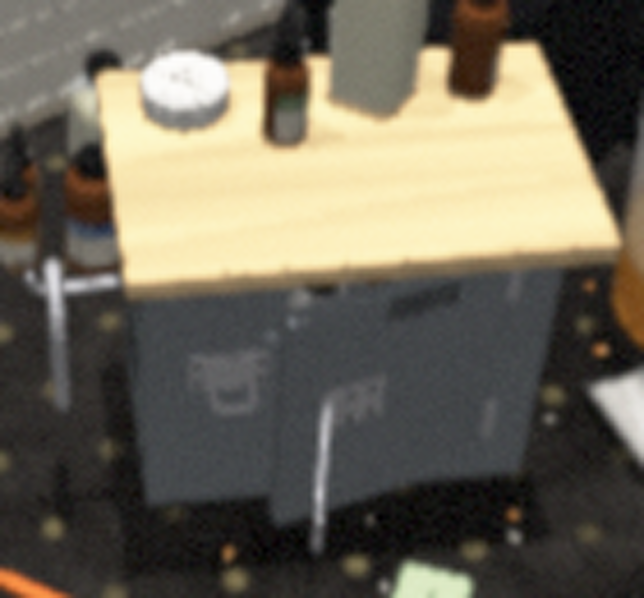

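```bash
cat > fit.py <<'E'
from h import *
from scipy.optimize import least_squares
a=load('s0');b=load('d0')
S=lambda u,v:(a,290+(u-2.3+.5)/4.6,95+(v-2.3+.5)/4.6)
D=lambda u,v:(b,220+(u-2)/5,115+(v-2)/5)
mm=lambda *p:np.array(p)/1000
def T(p): 
    M=np.eye(4);M[:3,:3]=R.from_euler('z',p[2]).as_matrix();M[:2,3]=p[:2];return M
def door(p,r,n,z):
    t=p[3];return mm(-79,-100,z)+np.array([-np.sin(t)*r-np.cos(t)*n,np.cos(t)*r-np.sin(t)*n,0])/1000
def strap(p,r,z):
    q=p[3]+p[4];h=door(p,130,8.5,z);return h+np.array([-np.sin(q),np.cos(q),0])*r/1000
def pts(p):
    w=p[5]*1000
    return [(S(127,280),mm(-120,w,256)),(S(620,247),mm(-120,-w,256)),(S(130,296),mm(-120,w,240)),(D(350,203),mm(-120,w,256)),(D(345,221),mm(-120,w,240)),
    (S(148,502),mm(-75,135,0)),(S(520,471),mm(-75,-135,0)),(D(295,600),mm(-75,135,0)),(D(84,553),mm(75,135,0)),
    (S(234,406),mm(-111,80,130)),(D(400,384),mm(-111,80,130)),
    (S(272,523),door(p,159,4,24)),(D(455,547),door(p,159,4,24)),(D(462,222),door(p,159,4,216)),
    (D(617,408),strap(p,100,130)),(S(318,548),strap(p,100,130)),(S(325,398),strap(p,0,145))]
def f(p):
    M=T(p);o=[]
    for (c,u,v),P in pts(p): o.append(proj(c,M[:3,:3]@P+M[:3,3])[0]-[u,v])
    return np.concatenate(o)
if __name__=='__main__':
    r=least_squares(f,[.65,.0,0,.3,1.2,.14],loss='soft_l1',x_scale=.1)
    print(np.round(r.x,4));print(np.round(f(r.x).reshape(-1,2),1).tolist());np.save('p.npy',r.x)
    p=r.x;M=T(p);np.set_printoptions(precision=4,suppress=True)
    for n,P in dict(staple=mm(-111,80,130),strapend=strap(p,100,130),straph=strap(p,0,130),doormid=door(p,65,4,130),dooredge=door(p,159,4,130)).items(): print(n,M[:3,:3]@P+M[:3,3])
    # hook
    for n,s,d in [('top',(57,262),(185,292)),('bot',(62,405),(187,494)),('peg root',(118,280),(243,285))]:
        print(n,tri(S(*s),D(*d)))
E
python3 fit.py
```

```text
[ 0.595  -0.4317 -0.5293  0.2818  1.0927  0.1476]
[[0.2, -0.5], [-0.1, -0.4], [-0.4, 0.4], [-0.4, -1.7], [0.5, 0.9], [-0.2, -0.2], [-0.1, 0.5], [-0.7, 3.7], [0.2, -0.8], [0.1, 0.1], [0.9, 0.2], [0.5, 0.8], [-0.4, 0.6], [0.0, 0.9], [-0.1, 0.3], [0.2, -3.2], [0.5, -0.1]]
staple [ 0.5396 -0.3066  0.13  ]
strapend [ 0.4252 -0.2836  0.13  ]
straph [ 0.5  -0.35  0.13]
doormid [ 0.4884 -0.4141  0.13  ]
dooredge [ 0.5114 -0.323   0.13  ]
top (array([ 0.6508, -0.2476,  0.2018]), [array([0.2, 0.8]), array([-0.6, -0.7])])
bot (array([ 0.6465, -0.2401,  0.0871]), [array([-0.3, -1.2]), array([1.1, 1.1])])
peg root (array([ 0.6231, -0.2747,  0.1953]), [array([0., 0.]), array([-0., -0.])])
```

```bash
cat > plan.py <<'E'
from h import *
p=np.load('p.npy')
RC=R.from_euler('z',p[2]).as_matrix(); tC=np.array([p[0],p[1],0])
W=lambda x,y,z:RC@(np.array([x,y,z])/1000)+tC
L=lambda P:RC.T@(np.array(P)-tC)*1000
def ori(th,yaw=0):
    t=np.radians(th); z=np.array([np.sin(t),0,-np.cos(t)]);y=np.array([0,1.,0])
    return R.from_matrix(RC@R.from_euler('z',yaw).as_matrix()@np.c_[np.cross(y,z),y,z])
def state():
    s=manip.observe(); P=s['eef_pos'];Q=R.from_rotvec(s['eef_rot'])
    print('t',round(s['time'],2),'local',np.round(L(P),1),'orierr',np.round((ori(52).inv()*Q).as_rotvec(),3),'F',np.round(RC.T@s['wrist_force'],1),'w',round(s['width'],3),'ff',round(float(s['finger_force']),1),'j',np.round(s['joints'],2))
    return P,Q
def plan(wps,jaw=1):
    P,Q=state(); out=[]
    for tgt,q,n in wps:
        for i in range(n):
            k=n-i
            d=Q.inv().apply((tgt-P)/k)*1000; d=np.round(d*2)/2
            r=np.round((Q.inv()*q).as_rotvec()/k,2)
            P=P+Q.apply(d/1000);Q=Q*R.from_rotvec(r); out.append([d.tolist(),r.tolist(),jaw])
    for i in range(0,len(out),10):print(str(out[i:i+10]).replace(' ','').replace('.0,',',').replace('.0]',']').replace('-0,','0,').replace('-0]','0]'))
E
python3 - <<'E'
from plan import *
o=ori(52)
print(W(-230,-50,210))
plan([(np.array([.36,.25,.32]),ori(25),7),(np.array([.38,-.1,.32]),o,8),(W(-230,-50,210),o,5)])
E
```

```text
[ 0.37127454 -0.35868455  0.21      ]
t 0.15 local [-800.5  592.3  201.6] orierr [-0.059  0.906 -0.123] F [-0.5 -0.5  1. ] w 0.999 ff 0.0 j [ 1.03  0.34  1.52  0.    1.28 -0.15]
[[[-33.5,-22,-17],[0,-0.06,0.02],1],[[-35,-21.5,-15],[0,-0.06,0.02],1],[[-36,-20.5,-12.5],[0.01,-0.06,0.02],1],[[-37.5,-20,-10.5],[0,-0.06,0.02],1],[[-38.5,-19.5,-8],[0.01,-0.07,0.02],1],[[-39,-19,-5],[0,-0.06,0.01],1],[[-39.5,-18,-2.5],[0.01,-0.07,0.02],1],[[-22,-36.5,10.5],[0,-0.06,0],1],[[-21.5,-36.5,12],[0,-0.06,0],1],[[-20.5,-36.5,13],[0,-0.06,0],1]]
[[[-19.5,-36.5,14],[0,-0.06,0],1],[[-19,-36.5,15.5],[0,-0.06,0],1],[[-18,-36.5,16.5],[0,-0.06,0],1],[[-17,-36.5,17.5],[0,-0.05,0],1],[[-15.5,-36,18.5],[0,-0.06,0],1],[[2.5,-45.5,33],[0,0,0],1],[[2,-45.5,33],[0,0,0],1],[[2.5,-45.5,33],[0,0,0],1],[[2,-45,33.5],[0,0,0],1],[[2.5,-45.5,33],[0,0,0],1]]
```

>>> arm_command(deltas=[[[-33.5,-22,-17],[0,-0.06,0.02],1],[[-35,-21.5,-15],[0,-0.06,0.02],1],[[-36,-20.5,-12.5],[0.01,-0.06,0.02],1],[[-37.5,-20,-10.5],[0,-0.06,0.02],1],[[-38.5,-19.5,-8],[0.01,-0.07,0.02],1],[[-39,-19,-5],[0,-0.06,0.01],1],[[-39.5,-18,-2.5],[0.01,-0.07,0.02],1],[[-22,-36.5,10.5],[0,-0.06,0],1],[[-21.5,-36.5,12],[0,-0.06,0],1],[[-20.5,-36.5,13],[0,-0.06,0],1]])

```text
time: 1.15
eef_pos: [0.3676, 0.1172, 0.32]
eef_rot: [0.664, 2.445, -0.218]
wrist_force: [0.3, -0.6, -0.1]
width: 0.176
finger_force: 0.0
```

>>> arm_command(deltas=[[[-19.5,-36.5,14],[0,-0.06,0],1],[[-19,-36.5,15.5],[0,-0.06,0],1],[[-18,-36.5,16.5],[0,-0.06,0],1],[[-17,-36.5,17.5],[0,-0.05,0],1],[[-15.5,-36,18.5],[0,-0.06,0],1],[[2,-35,25],[0,0,0],1],[[2,-35,25],[0,0,0],1],[[2,-35,25],[0,0,0],1],[[2,-35,25],[0,0,0],1],[[0,0,0],[0,0,0],1]])

```text
time: 2.15
eef_pos: [0.373, -0.1237, 0.2737]
eef_rot: [0.588, 2.268, -0.242]
wrist_force: [0.1, -0.5, 0.1]
width: 0.004
finger_force: 0.0
```

Run:
```python
from plan import *
o=ori(52)
plan([(W(-230,-50,200),o,4),(W(-130,-50,155),o,3),(W(-88,-50,155),o,8)])
```

```text
t 2.15 local [-347.2  153.7  273.7] orierr [-0.025  0.096 -0.01 ] F [ 0.4 -0.4  0.1] w 0.004 ff 0.0 j [-0.55 -0.42  2.34  0.1   0.41 -1.69]
[[[-6,-52,32.5],[0.01,-0.02,0],1],[[-5.5,-51.5,33.5],[0,-0.03,0],1],[[-4.5,-51.5,33.5],[0.01,-0.02,0.01],1],[[-4.5,-51,34],[0,-0.03,0],1],[[-8.5,0,35.5],[0,0,0],1],[[-8.5,0,35.5],[0,0,0],1],[[-9,-0.5,35.5],[0,0,0],1],[[-3,0,4],[0,0,0],1],[[-3,0,4],[0,0,0],1],[[-3.5,0,4],[0,0,0],1]]
[[[-3,0,4.5],[0,0,0],1],[[-3.5,0,4],[0,0,0],1],[[-3,0,4.5],[0,0,0],1],[[-3.5,0,4],[0,0,0],1],[[-3,0,4.5],[0,0,0],1]]
```

>>> arm_command(deltas=[[[-4,-41,26],[0,-0.02,0],1],[[-4,-41,26],[0.01,-0.02,0],1],[[-4,-41,26],[0.01,-0.02,0],1],[[-4,-41,27],[0,-0.02,0.01],1],[[-4,-41,27],[0,-0.02,0],1],[[-6,0,24],[0,0,0],1],[[-6,0,24],[0,0,0],1],[[-6,0,24],[0,0,0],1],[[0,0,0],[0,0,0],1],[[0,0,0],[0,0,0],1]])

```text
time: 3.15
eef_pos: [0.4307, -0.2277, 0.1987]
eef_rot: [0.571, 2.287, -0.204]
wrist_force: [-0.8, 0.6, 0.5]
width: 0.008
finger_force: 0.0
```

Run:
```python
from plan import *
o=ori(52)
plan([(W(-130,-50,155),o,2),(W(-90,-50,155),o,8)])
```

```text
t 3.15 local [-244.9   93.1  198.7] orierr [-0.056  0.115 -0.014] F [-0.9  0.1  0.5] w 0.008 ff 0.0 j [-0.84 -0.04  2.35  1.3   0.28 -3.1 ]
[[[-23.5,-75,52],[0.03,-0.06,0.01],1],[[-21,-73,56],[0.03,-0.06,0],1],[[-3,0,4],[0,0,0],1],[[-3,0,4],[0,0,0],1],[[-3,0,4],[0,0,0],1],[[-3,0,4],[0,0,0],1],[[-3,0,4],[0,0,0],1],[[-3,0,4],[0,0,0],1],[[-3.5,0,4],[0,0,0],1],[[-3,0,3.5],[0,0,0],1]]
```

```bash
cat > fk.py <<'E'
from plan import *
from scipy.optimize import least_squares
Ry=lambda a:R.from_euler('y',a).as_matrix();Rz=lambda a:R.from_euler('z',a).as_matrix()
def fk(j,k):
    h,off,a2,a3,d6,b,a1=k
    A=Rz(j[0]);P=A@np.array([a1,off,h]);A=A@Ry(j[1]);P=P+A@[0,0,a2];A=A@Ry(j[2]);P=P+A@[b,0,a3]
    A=A@Rz(j[3]);A=A@Ry(j[4]);P=P+A@[0,0,d6];A=A@Rz(j[5]);return P,A
if __name__=='__main__':
    D=[([1.02700747,.342505711,1.52476254,0,1.27538903,-.145965],[0.20318589,0.48374997,0.20164643],[-6.20720899e-01,-3.07927549e+00,1.56390938e-03]),
     ([-0.55,-0.42,2.34,0.1,0.41,-1.69],[0.373,-0.1237,0.2737],[0.588,2.268,-0.242])]
    s=manip.observe();D.append((s['joints'],s['eef_pos'],s['eef_rot']))
    for j,P,r in D:
        print(np.round((R.from_matrix(fk(j,np.zeros(7))[1]).inv()*R.from_rotvec(r)).as_rotvec(),3))
    f=lambda k:np.concatenate([(fk(j,k)[0]-P)*w for (j,P,r),w in zip(D,(3,1,3))]+[(k[5:]-0)*.05])
    k=least_squares(f,[.3,.08,.4,.4,.25,0,0]).x;print(k,f(k))
    np.save('k.npy',k)
    from h import *
E
python3 fk.py
```

```text
[-0.     0.     1.571]
[-1.000e-03  3.000e-03  1.572e+00]
[ 0.    -0.     1.571]
[0.21993018 0.07655648 0.5059505  0.37749123 0.34128024 0.04545227
 0.00179379] [-3.84329081e-04  2.35178908e-04 -5.57916837e-04  1.49412965e-04
  6.50327555e-04  2.06086592e-03 -4.47700039e-04 -4.91431044e-04
 -1.29036482e-04  2.27261339e-03  8.96892872e-05]
```

```bash
cat > ik.py <<'E'
from fk import *
k=np.load('k.npy')
lo=np.array([-2.53,-.77,.04,-1,.28,-3.11]);hi=np.array([2.53,2.02,2.7,4.14,2.66,3.11])
def ik(P,Q):
    best=None
    for j0 in ([-.6,.4,1.6,0,.8,-1.6],[-.6,.4,1.6,3,.8,1.5],[-.6,.4,1.6,1.5,.8,1.5],[-.6,.4,1.6,0,.8,1.5]):
        def f(j):
            p,A=fk(j,k);return np.r_[(p-P)*5,(R.from_matrix(A@Rz(np.pi/2)).inv()*Q).as_rotvec()]
        r=least_squares(f,j0,bounds=(lo,hi))
        if best is None or r.cost<best.cost-1e-6:best=r
    e=f(best.x);return best.x,np.linalg.norm(e[:3])/5*1000,np.linalg.norm(e[3:])
E
python3 - <<'E'
from ik import *
for n,P in dict(door=(-90,-50,155),predoor=(-200,-50,190),strap=(-150,20,125),strapend=(-92,125,125),peg=(-60,190,133),pegoff=(-60,240,155),staple=(-150,80,130)).items():
    for t in (25,35,40,45,52):
        j,a,b=ik(W(*P),ori(t)); print(n,t,np.round(j,2),round(a,1),round(b,3))
E
```

```text
door 25 [-0.92  0.4   1.68  0.26  0.68 -2.13] 0.0 0.0
door 35 [-0.96  0.36  1.85  0.6   0.44 -2.49] 0.0 0.0
door 40 [-0.99  0.35  1.93  0.93  0.36 -2.83] 0.0 0.0
door 45 [-1.01  0.35  2.    1.39  0.34  2.98] 0.0 0.0
door 52 [-1.04  0.38  2.1   1.97  0.43  2.38] 0.0 0.0
predoor 25 [-1.02  0.17  1.89  0.31  0.71 -2.27] 0.0 0.0
predoor 35 [-1.09  0.12  2.05  0.66  0.53 -2.64] 0.0 0.0
predoor 40 [-1.13  0.11  2.13  0.94  0.47 -2.94] 0.0 0.0
predoor 45 [-1.17  0.12  2.21  1.27  0.46  2.98] 0.0 0.0
predoor 52 [-1.23  0.14  2.31  1.71  0.54  2.49] 0.0 0.0
strap 25 [-0.82  0.32  1.9   0.25  0.51 -2.06] 0.0 0.0
strap 35 [-0.86  0.29  2.06  0.76  0.28 -2.59] 0.3 0.004
strap 40 [-0.92  0.3   2.14  1.4   0.28  3.01] 1.5 0.032
strap 45 [-0.91  0.31  2.22  2.05  0.3   2.38] 0.0 0.0
strap 52 [-0.94  0.36  2.32  2.44  0.51  1.94] 0.0 0.0
strapend 25 [-0.58  0.41  1.75  0.04  0.54 -1.65] 0.0 0.0
strapend 35 [-0.58  0.38  1.9   0.12  0.28 -1.73] 1.5 0.023
strapend 40 [-0.6   0.37  1.9   0.21  0.28 -1.83] 6.5 0.102
strapend 45 [-0.61  0.41  2.15  2.88  0.28  1.78] 4.7 0.074
strapend 52 [-0.59  0.42  2.
[... 168 characters left out ...]
 0.28 -1.19] 3.8 0.063
peg 45 [-0.41  0.46  2.04  3.59  0.28  1.22] 6.5 0.11
peg 52 [-0.43  0.46  2.05  3.43  0.28  1.35] 0.0 0.0
pegoff 25 [-0.36  0.47  1.56 -0.11  0.69 -1.33] 0.0 0.0
pegoff 35 [-0.34  0.42  1.73 -0.28  0.4  -1.16] 0.0 0.0
pegoff 40 [-0.33  0.42  1.8  -0.5   0.28 -0.93] 0.7 0.012
pegoff 45 [-0.28  0.42  1.83 -0.96  0.28 -0.44] 3.7 0.07
pegoff 52 [-0.3   0.44  2.    3.89  0.28  0.98] 1.0 0.018
staple 25 [-0.69  0.31  1.9   0.14  0.5  -1.84] 0.0 0.0
staple 35 [-0.72  0.28  2.04  0.45  0.28 -2.16] 2.2 0.033
staple 40 [-0.81  0.28  2.12  1.19  0.28 -2.97] 4.8 0.091
staple 45 [-0.75  0.31  2.25  2.45  0.28  2.09] 2.1 0.033
staple 52 [-0.75  0.34  2.33  2.73  0.45  1.8 ] 0.0 0.0
```

Run:
```python
from plan import *
c=load('d0');im=c['img'][:,:,::-1].copy()
P=np.array([0.20318589,0.48374997,0.20164643]);Q=R.from_rotvec([-6.20720899e-01,-3.07927549e+00,1.56390938e-03])
s=4;x0,y0=490,250
big=cv2.resize(im[y0:400,x0:640],None,fx=s,fy=s)
pp=lambda v:tuple(int(t) for t in ((proj(c,P+Q.apply(np.array(v)/1000))[0]-[x0,y0])*s))
for (a,b,col) in [((-37.5,95,-66),(0,0,255),0),((-95,37.5,-66),(0,255,0),0)][:0]: pass
def box(hx,hy,col):
    q=[pp((i*hx,j*hy,-66)) for i,j in((1,1),(1,-1),(-1,-1),(-1,1))]
    cv2.polylines(big,[np.array(q)],True,col,1)
box(37.5,95,(0,0,255));box(95,37.5,(0,255,0))
cv2.line(big,pp((0,0,0)),pp((0,46,0)),(0,0,255),1);cv2.line(big,pp((0,0,0)),pp((46,0,0)),(0,255,0),1)
cv2.imwrite('pics/g.png',big)
```

```text
(no output)
```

View pics/g.png

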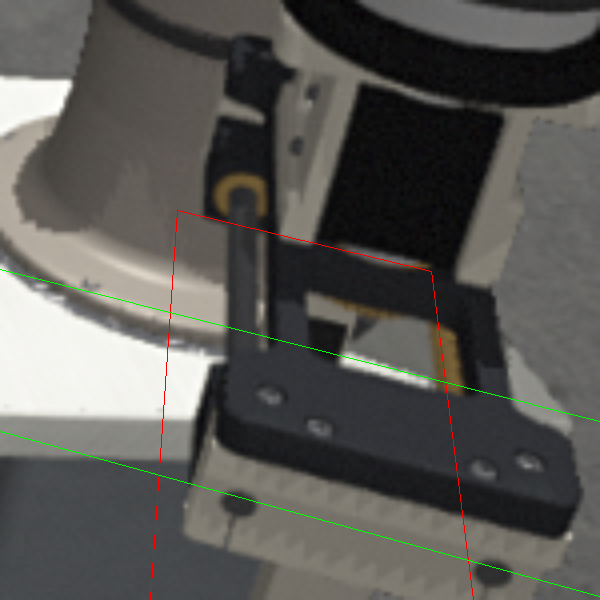

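```bash
cat >> ik.py <<'E'
def chk(P,Q,j):
    def f(j):
        p,A=fk(j,k);return np.r_[(p-P)*5,(R.from_matrix(A@Rz(np.pi/2)).inv()*Q).as_rotvec()]
    r=least_squares(f,np.clip(j,lo+1e-3,hi-1e-3),bounds=(lo,hi));e=f(r.x)
    return r.x,round(np.linalg.norm(e[:3])/5*1000,1),round(np.linalg.norm(e[3:]),3)
def oz(t,psi=np.pi,yaw=0): return ori(t,yaw)*R.from_euler('z',psi)
E
python3 - <<'E'
from ik import *
np.set_printoptions(precision=2,suppress=True)
j=manip.observe()['joints']
T=58
for s in np.linspace(0,1,12):
    P=(1-s)*W(-245,93,199)+s*W(-230,-50,210); j,a,b=chk(P,oz(46+12*s,np.pi*s),j);print(round(s,2),j,a,b)
for t in (55,58,62):
  jj=j
  for n,P in dict(door=(-90,-50,155),strap=(-150,20,125),strap2=(-122,120,125),strapend=(-92,125,125),peg=(-60,190,133),lift=(-60,190,155),pegoff=(-60,240,155),staple=(-150,80,130)).items():
    jj,a,b=chk(W(*P),oz(t),jj); print(n,t,jj,a,b)
E
```

```text
0.0 [-0.85 -0.04  2.35  1.32  0.28 -3.11] 3.3 0.048
0.09 [-0.87 -0.04  2.37  1.52  0.28 -3.04] 1.8 0.029
0.18 [-0.9  -0.03  2.38  1.63  0.28 -2.88] 0.5 0.008
0.27 [-0.94 -0.03  2.39  1.69  0.31 -2.69] 0.0 0.0
0.36 [-1.   -0.02  2.4   1.74  0.36 -2.49] 0.0 0.0
0.45 [-1.06 -0.01  2.41  1.76  0.42 -2.27] 0.0 0.0
0.55 [-1.12  0.    2.42  1.78  0.47 -2.05] 0.0 0.0
0.64 [-1.17  0.02  2.42  1.79  0.52 -1.81] 0.0 0.0
0.73 [-1.23  0.03  2.43  1.8   0.57 -1.58] 0.0 0.0
0.82 [-1.28  0.05  2.43  1.8   0.62 -1.33] 0.0 0.0
0.91 [-1.32  0.07  2.43  1.8   0.66 -1.09] 0.0 0.0
1.0 [-1.37  0.09  2.42  1.8   0.71 -0.84] 0.0 0.0
door 55 [-1.06  0.4   2.14  2.12  0.51 -0.94] 0.0 0.0
strap 55 [-0.95  0.39  2.36  2.52  0.62 -1.3 ] 0.0 0.0
strap2 55 [-0.62  0.42  2.29  3.    0.53 -1.5 ] 0.0 0.0
strapend 55 [-0.6   0.45  2.21  3.02  0.48 -1.5 ] 0.0 0.0
peg 55 [-0.43  0.48  2.09  3.37  0.39 -1.72] 0.0 0.0
lift 55 [-0.43  0.43  2.07  3.41  0.33 -1.77] 0.0 0.0
pegoff 55 [-0.31  0.45  2.03  3.73  0.33 -2.  ] 0.0 0.0
staple 55 [-0.76  0.37  2.37  2.79  0.57 -1.41] 0.0 0.0
door 58 [-1.07  0.42  2.18  2.24  0.59 -1.07] 0.0 0.0
strap 58 [-0.97  0.43  2.4   2.58  0.74 -1.38] 0.0 0.0
strap2 58 [-0.62  0.45  2.33  3.02  0.65 -1.52] 0.0 0.0
strapend 58 [-0.6   0.48  2.25  3.04  0.6  -1.52] 0.0 0.0
peg 58 [-0.42  0.5   2.12  3.33  0.5  -1.68] 0.0 0.0
lift 58 [-0.42  0.45  2.11  3.36  0.43 -1.71] 0.0 0.0
pegoff 58 [-0.3   0.47  2.06  3.62  0.43 -1.89] 0.0 0.0
staple 58 [-0.77  0.41  2.4   2.83  0.7  -1.45] 0.0 0.0
door 62 [-1.09  0.46  2.22  2.35  0.72 -1.2 ] 0.0 0.0
strap 62 [-0.99  0.5   2.44  2.62  0.9  -1.46] 0.0 0.0
strap2 62 [-0.62  0.51  2.37  3.03  0.82 -1.54] 0.0 0.0
strapend 62 [-0.6   0.53  2.29  3.05  0.76 -1.54] 0.0 0.0
peg 62 [-0.42  0.54  2.16  3.3   0.65 -1.65] 0.0 0.0
lift 62 [-0.42  0.49  2.15  3.32  0.58 -1.67] 0.0 0.0
pegoff 62 [-0.29  0.5   2.1   3.53  0.57 -1.79] 0.0 0.0
staple 62 [-0.78  0.48  2.45  2.86  0.88 -1.5 ] 0.0 0.0
```

```bash
cat >> plan.py <<'E'
oz=lambda t=58,psi=np.pi,yaw=0: ori(t,yaw)*R.from_euler('z',psi)
E
python3 - <<'E'
from plan import *
w=[]
P0,P1=W(-245,93,199),W(-230,-50,215)
for s in np.linspace(0,1,9)[1:]: w.append((P0*(1-s)+P1*s+[0,0,.03*np.sin(np.pi*s)],oz(46+12*s,np.pi*s),3))
w.append((W(-130,-50,160),oz(),3));w.append((W(-130,-50,160),oz(),3))
plan(w)
E
```

```text
t 3.15 local [-244.9   93.1  198.7] orierr [-0.056  0.115 -0.014] F [-0.9  0.1  0.5] w 0.008 ff 0.0 j [-0.84 -0.04  2.35  1.3   0.28 -3.1 ]
[[[-3.5,-6,-3],[0.02,-0.02,0.14],1],[[-4.5,-5.5,-3],[0.01,-0.01,0.13],1],[[-5,-4.5,-3],[0.02,-0.02,0.14],1],[[-5.5,-4,-2],[-0.01,-0.01,0.13],1],[[-6,-3.5,-2],[0,0,0.13],1],[[-6,-3,-2.5],[-0.01,-0.01,0.13],1],[[-6,-2.5,-1.5],[-0.01,0,0.13],1],[[-6.5,-1.5,-1.5],[0,-0.01,0.13],1],[[-6.5,-0.5,-1],[-0.01,0,0.13],1],[[-6,-1,-0.5],[-0.01,0,0.13],1]]
[[[-6,0,-0.5],[-0.01,-0.01,0.13],1],[[-6.5,0.5,-0.5],[-0.01,0,0.14],1],[[-6,0.5,0.5],[-0.01,0,0.13],1],[[-6,1,0.5],[-0.01,0,0.13],1],[[-5.5,1.5,1],[0,0,0.13],1],[[-6,1.5,1.5],[-0.01,0.01,0.13],1],[[-5.5,2.5,1.5],[-0.01,0,0.13],1],[[-5,2.5,1],[0,0.01,0.13],1],[[-5.5,3,2],[-0.01,0.01,0.13],1],[[-5,3.5,2],[0,0,0.13],1]]
[[[-4.5,4.5,2],[-0.01,0.01,0.13],1],[[-4.5,4.5,2],[0,0.01,0.13],1],[[-4,5,2.5],[0,0.01,0.13],1],[[-3,6,2],[-0.01,0.01,0.14],1],[[2,0,38],[0,0,0],1],[[2,-0.5,38],[0,0,0],1],[[2,0,38],[0,-0.01,0],1],[[0,0,0],[0,0,0],1],[[0,0,0],[0,0,0],1],[[0,0,0],[0,0,0],1]]
```

>>> arm_command(deltas=[[[-3.5,-6,-3],[0.02,-0.02,0.14],1],[[-4.5,-5.5,-3],[0.01,-0.01,0.13],1],[[-5,-4.5,-3],[0.02,-0.02,0.14],1],[[-5.5,-4,-2],[-0.01,-0.01,0.13],1],[[-6,-3.5,-2],[0,0,0.13],1],[[-6,-3,-2.5],[-0.01,-0.01,0.13],1],[[-6,-2.5,-1.5],[-0.01,0,0.13],1],[[-6.5,-1.5,-1.5],[0,-0.01,0.13],1],[[-6.5,-0.5,-1],[-0.01,0,0.13],1],[[-6,-1,-0.5],[-0.01,0,0.13],1]])

```text
time: 4.15
eef_pos: [0.3997, -0.2872, 0.2374]
eef_rot: [1.812, 1.394, 0.436]
wrist_force: [0.4, 0.1, 1.5]
width: 0.004
finger_force: 0.0
```

>>> arm_command(deltas=[[[-6,0,-0.5],[-0.01,-0.01,0.13],1],[[-6.5,0.5,-0.5],[-0.01,0,0.14],1],[[-6,0.5,0.5],[-0.01,0,0.13],1],[[-6,1,0.5],[-0.01,0,0.13],1],[[-5.5,1.5,1],[0,0,0.13],1],[[-6,1.5,1.5],[-0.01,0.01,0.13],1],[[-5.5,2.5,1.5],[-0.01,0,0.13],1],[[-5,2.5,1],[0,0.01,0.13],1],[[-5.5,3,2],[-0.01,0.01,0.13],1],[[-5,3.5,2],[0,0,0.13],1]])

```text
time: 5.15
eef_pos: [0.3755, -0.3413, 0.2287]
eef_rot: [2.432, -0.002, 1.126]
wrist_force: [0.4, 0.1, 0.1]
width: 0.005
finger_force: 0.0
```

Run:
```python
from plan import *
plan([(W(-230,-50,215),oz(),6),(W(-130,-50,160),oz(),4),(W(-91,-50,160),oz(),10)])
```

```text
t 5.15 local [-235.1  -32.8  228.7] orierr [-0.094 -0.004  2.62 ] F [0.3 0.3 0.1] w 0.005 ff 0.0 j [-1.33  0.    2.38  1.61  0.65 -1.11]
[[[-2.5,2,2],[0,0.01,0.09],1],[[-2.5,2,2],[-0.01,0,0.09],1],[[-2.5,2,2],[0,0.01,0.08],1],[[-2,2.5,2],[-0.01,0,0.09],1],[[-2,2.5,2],[0,0.01,0.08],1],[[-2,3,1.5],[-0.01,0,0.09],1],[[1.5,0,28.5],[0,0,0],1],[[2,0,28.5],[0,0,0],1],[[1.5,-0.5,28.5],[0,0,0],1],[[2,0,28.5],[0,0,0],1]]
[[[2,0,3.5],[0,0,0],1],[[2,0,3.5],[0,0,0],1],[[2,0,3.5],[0,0,0],1],[[2,0,3],[0,0,0],1],[[2,0,3.5],[0,0,0],1],[[2,0,3],[0,0,0],1],[[2,0,3.5],[0,0,0],1],[[2,0,3],[0,0,0],1],[[2.5,0,3.5],[0,0,0],1],[[2,-0.5,3],[0,0,0],1]]
```

>>> arm_command(deltas=[[[-2.5,2,2],[0,0.01,0.09],1],[[-2.5,2,2],[-0.01,0,0.09],1],[[-2.5,2,2],[0,0.01,0.08],1],[[-2,2.5,2],[-0.01,0,0.09],1],[[-2,2.5,2],[0,0.01,0.08],1],[[-2,3,1.5],[-0.01,0,0.09],1],[[1.5,0,28.5],[0,0,0],1],[[2,0,28.5],[0,0,0],1],[[1.5,-0.5,28.5],[0,0,0],1],[[2,0,28.5],[0,0,0],1]])

```text
time: 6.15
eef_pos: [0.459, -0.4099, 0.1607]
eef_rot: [2.455, -0.662, 1.356]
wrist_force: [-0.8, -0.3, 0.9]
width: 0.004
finger_force: 0.0
```

>>> arm_command(deltas=[[[2,0,3.5],[0,0,0],1],[[2,0,3.5],[0,0,0],1],[[2,0,3.5],[0,0,0],1],[[2,0,3],[0,0,0],1],[[2,0,3.5],[0,0,0],1],[[2,0,3],[0,0,0],1],[[2,0,3.5],[0,0,0],1],[[2,0,3],[0,0,0],1],[[2.5,0,3.5],[0,0,0],1],[[2,0,3],[0,0,0],1]])

```text
time: 7.15
eef_pos: [0.4916, -0.4309, 0.1601]
eef_rot: [2.454, -0.663, 1.355]
wrist_force: [-0.0, 0.5, 0.5]
width: 0.003
finger_force: 0.0
```

Run:
```python
from plan import *
plan([(W(-81,-50,160),oz(),10)])
```

```text
t 7.15 local [-89.7 -51.5 160.1] orierr [-0.162 -0.009  3.133] F [-0.3  0.4  0.5] w 0.003 ff 0.0 j [-1.07  0.41  2.17  2.23  0.58 -1.06]
[[[0.5,0,0.5],[0,0,0],1],[[0.5,0,1],[0,0,0],1],[[0.5,0,0.5],[0,0,0],1],[[0.5,0,1],[0,0,0],1],[[0.5,-0.5,0.5],[0,0,0],1],[[0.5,0,1],[0,0,0],1],[[0.5,-0.5,0.5],[0,0,0],1],[[0.5,0,1],[0,0,0],1],[[0,-0.5,0.5],[0,0,0],1],[[0.5,0,1],[0.01,0,0],1]]
```

>>> arm_command(deltas=[[[0.5,0,1],[0,0,0],1],[[0.5,0,1],[0,0,0],1],[[0.5,0,1],[0,0,0],1],[[0.5,0,1],[0,0,0],1],[[0.5,0,1],[0,0,0],1],[[0.5,0,0.5],[0,0,0],1],[[0,0,0],[0,0,0],1],[[0,0,0],[0,0,0],1],[[0,0,0],[0,0,0],1],[[0,0,0],[0,0,0],1]])

```text
time: 8.15
eef_pos: [0.4967, -0.4339, 0.1598]
eef_rot: [2.454, -0.663, 1.355]
wrist_force: [0.2, 0.4, 0.6]
width: 0.003
finger_force: 0.0
```

Run:
```python
from plan import *
plan([(W(-80,-50,160),oz(),10)])
```

```text
t 8.15 local [-83.8 -51.6 159.8] orierr [-0.162 -0.009  3.133] F [-0.1  0.4  0.6] w 0.003 ff 0.0 j [-1.06  0.41  2.16  2.23  0.57 -1.05]
[[[0,0,0.5],[0,0,0],1],[[0,0,0.5],[0,0,0],1],[[0.5,0,0.5],[0,0,0],1],[[0,0,0],[0,0,0],1],[[0.5,-0.5,0.5],[0,0,0],1],[[0,0,0],[0,0,0],1],[[0.5,-0.5,0.5],[0,0,0],1],[[0,0,0],[0,0,0],1],[[0.5,-0.5,0.5],[0,0,0],1],[[0,0,0],[0.01,0,0],1]]
```

>>> arm_command(deltas=[[[0.5,0,1],[0,0,0],1],[[0.5,0,1],[0,0,0],1],[[0.5,0,1],[0,0,0],1],[[0.5,0,0.5],[0,0,0],1],[[0.5,0,0.5],[0,0,0],1],[[0.5,0,0.5],[0,0,0],1],[[0,0,0],[0,0,0],1],[[0,0,0],[0,0,0],1],[[0,0,0],[0,0,0],1],[[0,0,0],[0,0,0],1]])

```text
time: 9.15
eef_pos: [0.5013, -0.4366, 0.1599]
eef_rot: [2.454, -0.663, 1.355]
wrist_force: [-0.1, -0.0, -0.8]
width: 0.007
finger_force: 0.2
```

Run:
```python
from plan import *
state()
b=snap('side','d1');a=snap('scene','s1')
p0=p.copy();
C=lambda i,x,y,w,h,s:cv2.resize(i[y:y+h,x:x+w],None,fx=s,fy=s,interpolation=cv2.INTER_CUBIC)
A=C(b['img'],230,115,130,130,4.4);B=C(a['img'],300,140,50,130,4.4)
cv2.imwrite('pics/c3.png',np.hstack([A,B])[:,:,::-1])
```

```text
t 9.15 local [-78.4 -51.6 159.9] orierr [-0.162 -0.009  3.133] F [-0.1 -0.1 -0.8] w 0.007 ff 0.2 j [-1.05  0.42  2.14  2.23  0.56 -1.04]
```

View pics/c3.png

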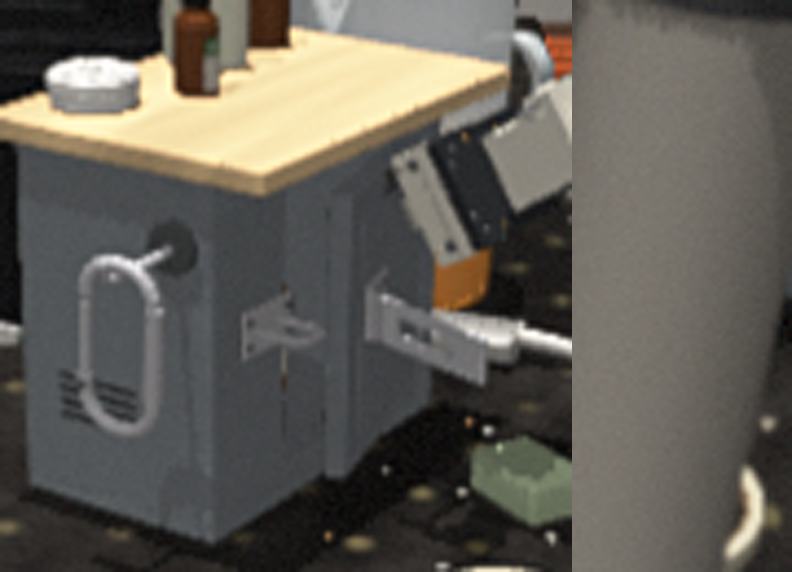

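```bash
cat > fit2.py <<'E'
from fit import *
d=load('d1');G=lambda u,v:(d,230+(u-1.7)/4.4,115+(v-1.7)/4.4)
def pts2(q):
    p=q[:6].copy();P=[x for i,x in enumerate(pts(p)) if i not in(7,15)]
    p2=p.copy();p2[3]=q[6];p2[4]=q[7];w=p[5]*1000
    P+=[(G(210,541),mm(-75,135,0)),(G(30,487),mm(75,135,0)),(G(262,193),mm(-120,w,240)),(G(265,178),mm(-120,w,256)),(G(318,333),mm(-111,80,130)),
    (G(350,477),door(p2,159,4,24)),(G(327,478),door(p2,159,-4,24)),(G(487,345),strap(p2,100,145)),(G(487,384),strap(p2,100,115)),(G(370,290),strap(p2,0,145))]
    return P
def f2(q):
    M=T(q);return np.concatenate([proj(c,M[:3,:3]@P+M[:3,3])[0]-[u,v] for (c,u,v),P in pts2(q)])
r=least_squares(f2,list(np.load('p.npy'))[:6]+[.2,1.],loss='soft_l1',x_scale=.1)
print(np.round(r.x,4));print(np.round(f2(r.x).reshape(-1,2),1).tolist())
r.x[:6].dump('/dev/null');np.save('p.npy',r.x[:6])
q=r.x;p2=q[:6].copy();p2[3:5]=q[6:8]
print('strap end loc',strap(p2,100,130)*1000,'door edge',door(p2,159,4,0)*1000,'doormid r50',door(p2,50,4,0)*1000)
E
python3 fit2.py; python3 -c "
from plan import *
state()"
```

```text
[ 0.5956 -0.4317 -0.5245  0.278   1.106   0.1477  0.2402  1.0979]
[[0.3, -0.4], [-0.0, -0.7], [-0.3, 0.4], [-0.3, -1.7], [0.7, 0.9], [-0.2, -0.2], [-0.2, 0.2], [0.1, -0.7], [0.2, 0.0], [1.0, 0.2], [0.6, 0.6], [-0.6, 0.5], [-0.2, 0.8], [0.0, 0.1], [0.5, -0.3], [0.6, 0.7], [0.1, -0.8], [0.1, 1.2], [-0.5, -1.5], [-1.3, 1.3], [-1.2, 1.2], [1.4, 0.5], [0.1, -1.8], [-0.5, -0.2], [0.2, 0.6]]
strap end loc [-215.48641615   47.30455307  130.        ] door edge [-120.70907619   53.48404791    0.        ] doormid r50 [-94.77948159 -52.38689297   0.        ]
t 9.25 local [-79.1 -51.4 159.9] orierr [-0.162 -0.016  3.136] F [-0.4  0.  -0.2] w 0.003 ff 0.2 j [-1.05  0.42  2.14  2.23  0.56 -1.04]
```

Run:
```python
from plan import *
c=load('d1');P,Q=state()
for v in [(x,y,z) for z in(-66,-100) for x in(-37.5,37.5) for y in(-95,-46)]+[(0,0,0),(0,19,0),(0,-19,0)]:
    w=P+Q.apply(np.array(v)/1000);print(v,np.round(L(w)),np.round((proj(c,w)[0]-[230,115])*4.4))
```

```text
t 9.25 local [-79.1 -51.4 159.9] orierr [-0.162 -0.016  3.136] F [-0.4  0.  -0.2] w 0.003 ff 0.2 j [-1.05  0.42  2.14  2.23  0.56 -1.04]
(-37.5, -95, -66) [-154.   44.  163.] [402. 286.]
(-37.5, -46, -66) [-155.   -5.  163.] [443. 263.]
(37.5, -95, -66) [-114.   44.  226.] [350. 175.]
(37.5, -46, -66) [-115.   -5.  226.] [393. 156.]
(-37.5, -95, -100) [-183.   44.  181.] [444. 268.]
(-37.5, -46, -100) [-183.   -5.  181.] [484. 246.]
(37.5, -95, -100) [-143.   45.  244.] [391. 155.]
(37.5, -46, -100) [-144.   -4.  245.] [433. 136.]
(0, 0, 0) [-79. -51. 160.] [381. 226.]
(0, 19, 0) [-79. -70. 160.] [396. 218.]
(0, -19, 0) [-79. -32. 160.] [365. 233.]
```

Run:
```python
from plan import *
w=snap('wrist','w1');P,Q=state();d=load('d1')['img']
C=lambda i,x,y,ww,h,s:cv2.resize(i[y:y+h,x:x+ww],None,fx=s,fy=s,interpolation=cv2.INTER_CUBIC)
A=cv2.resize(w['img'],(480,300));B=C(d,290,140,60,56,5.33)
print(proj(w,[P,W(-111,80,130)]))
cv2.imwrite('pics/c4.png',np.hstack([A,cv2.resize(B,(320,300))])[:,:,::-1])
```

```text
t 9.3 local [-79.1 -51.4 159.9] orierr [-0.162 -0.016  3.136] F [-0.2 -0.1 -0.5] w 0.001 ff 0.2 j [-1.05  0.42  2.14  2.23  0.56 -1.04]
[[314.30212465 242.58468332]
 [ 87.74687678 318.10234227]]
```

View pics/c4.png

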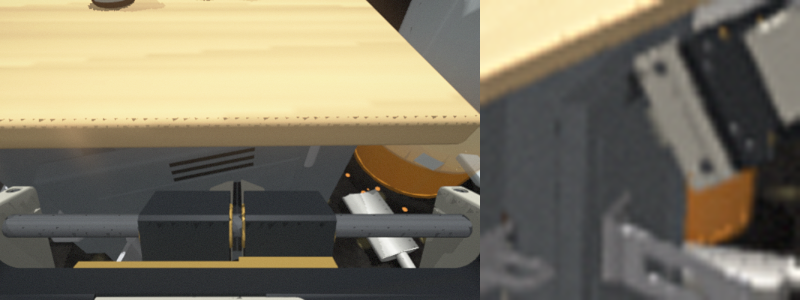

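Run:
```python
from plan import *
w=load('w1')
for v in [(-120,-147.7,256),(-120,-147.7,240),(-120,0,256),(-120,0,240),(-111,80,130),(-79,-51,160),(-95,-51,160),(-83,-51,200),(75,-147,256)]:
    print(v,np.round(proj(w,W(*v))[0]*.75))
print(L(w['extrinsics'][:3,3]))
```

```text
(-120, -147.7, 256) [486. 126.]
(-120, -147.7, 240) [458. 154.]
(-120, 0, 256) [102. 126.]
(-120, 0, 240) [117. 154.]
(-111, 80, 130) [ 66. 239.]
(-79, -51, 160) [235. 182.]
(-95, -51, 160) [235. 200.]
(-83, -51, 200) [235. 151.]
(75, -147, 256) [342. -23.]
[-192.16941331  -50.51514852  322.81024303]
```

>>> arm_command(deltas=[[[0.5,0,1],[0,0,0],1],[[0.5,0,1],[0,0,0],1],[[0.5,0,1],[0,0,0],1],[[0.5,0,1],[0,0,0],1],[[0.5,0,1],[0,0,0],1],[[0.5,0,1],[0,0,0],1],[[0.5,0,1],[0,0,0],1],[[0.5,0,1],[0,0,0],1],[[0,0,0],[0,0,0],1],[[0,0,0],[0,0,0],1]])

```text
time: 10.3
eef_pos: [0.5091, -0.4412, 0.1591]
eef_rot: [2.454, -0.663, 1.355]
wrist_force: [-0.0, 0.2, 0.2]
width: 0.001
finger_force: 0.1
```

Run:
```python
from plan import *
state();d=snap('side','d2');d1=load('d1')
C=lambda i,x,y,ww,h,s:cv2.resize(i[y:y+h,x:x+ww],None,fx=s,fy=s,interpolation=cv2.INTER_CUBIC)
cv2.imwrite('pics/c5.png',C(d['img'],265,150,100,75,8)[:,:,::-1])
```

```text
t 10.3 local [-70.1 -51.6 159.1] orierr [-0.162 -0.016  3.136] F [-0.2  0.2  0.2] w 0.001 ff 0.1 j [-1.04  0.43  2.12  2.23  0.55 -1.04]
```

View pics/c5.png

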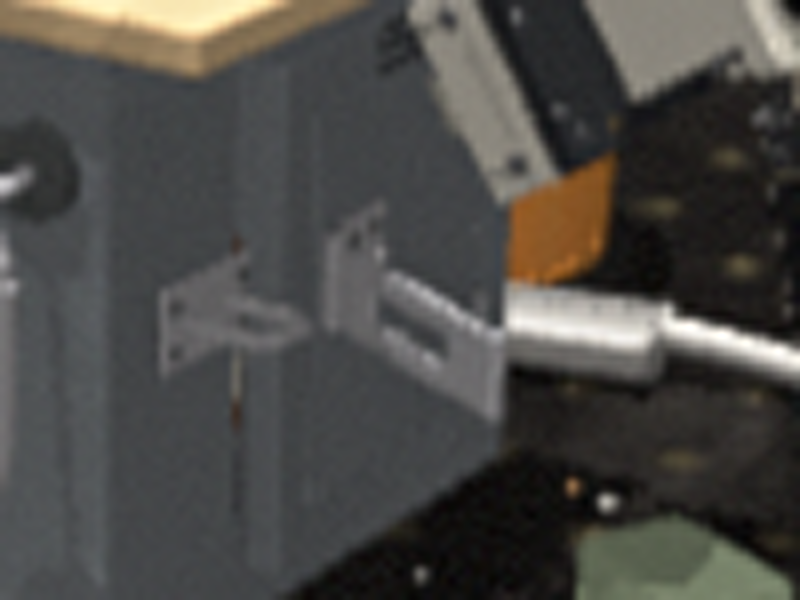

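```bash
cat > fit3.py <<'E'
from fit import *
d=load('d2');H=lambda u,v:(d,265+(u-3.5)/8,150+(v-3.5)/8)
p=np.load('p.npy')
def P3(q):
    p2=p.copy();p2[3:5]=q
    return [(H(284,573),door(p2,159,4,24)),(H(249,575),door(p2,159,-4,24)),(H(503,330),strap(p2,100,145)),(H(499,425),strap(p2,100,115)),(H(328,235),strap(p2,0,145)),(H(328,325),strap(p2,0,115))]
M=T(p)
def f3(q,P=P3):return np.concatenate([proj(c,M[:3,:3]@X+M[:3,3])[0]-[u,v] for (c,u,v),X in P3(q)])
r=least_squares(f3,[.1,1.]);print(r.x,np.round(f3(r.x).reshape(-1,2),1).tolist())
X=M[:3,:3]@mm(-111,80,130)+M[:3,3];print(proj(d,X)[0],H(300,325)[1:])
E
python3 fit3.py
```

```text
[0.05910763 1.11735607] [[-1.4, 1.1], [0.6, 0.2], [-0.1, 0.4], [-0.0, -1.0], [0.4, 1.0], [0.2, -0.3]]
[300.55978155 191.55065195] (302.0625, 190.1875)
```

>>> arm_command(deltas=[[[0.5,0,1],[0,0,0],1],[[0.5,0,1],[0,0,0],1],[[0.5,0,1],[0,0,0],1],[[0.5,0,0.5],[0,0,0],1],[[0,0,0],[0,0,0],1],[[0,0,0],[0,0,0],1],[[0,0,0],[0,0,0],1],[[0,0,0],[0,0,0],1],[[0,0,0],[0,0,0],1],[[0,0,0],[0,0,0],1]])

```text
time: 11.35
eef_pos: [0.5125, -0.4431, 0.1589]
eef_rot: [2.454, -0.663, 1.355]
wrist_force: [-1.4, 0.7, 0.1]
width: 0.005
finger_force: 0.6
```

```bash
python3 -c "
from plan import *
state()"
```

```text
t 11.35 local [-66.2 -51.5 158.9] orierr [-0.162 -0.015  3.136] F [-1.5 -0.1  0.1] w 0.005 ff 0.6 j [-1.04  0.44  2.11  2.24  0.54 -1.03]
```

>>> arm_command(deltas=[[[0.5,0,1],[0,0,0],1],[[0.5,0,0.5],[0,0,0],1],[[0.5,0,0.5],[0,0,0],1],[[0,0,0],[0,0,0],1],[[0,0,0],[0,0,0],1],[[0,0,0],[0,0,0],1],[[0,0,0],[0,0,0],1],[[0,0,0],[0,0,0],1],[[0,0,0],[0,0,0],1],[[0,0,0],[0,0,0],1]])

```text
time: 12.35
eef_pos: [0.5135, -0.4435, 0.1585]
eef_rot: [2.456, -0.665, 1.352]
wrist_force: [-14.4, 8.1, 7.5]
width: 0.007
finger_force: 8.0
```

```bash
python3 -c "
from plan import *
state()"
```

```text
t 12.35 local [-65.2 -51.3 158.5] orierr [-0.159 -0.016  3.137] F [-16.5  -0.2   7.5] w 0.007 ff 8.0 j [-1.03  0.44  2.11  2.23  0.54 -1.03]
```

Run:
```python
from plan import *
from scipy.optimize import least_squares
w=load('w1');g=w['img'].astype(float)
for u in (120,200,400,500,560):
    col=g[100:240,u]; print(u,[(100+i,col[i].astype(int).tolist()) for i in range(50,106,3)] if u==200 else '')
    d=np.abs(np.diff(g[:,u].sum(1)));idx=[i for i in range(120,230) if d[i]>60];print(idx,d[idx])
```

```text
120 
[] []
200 [(150, [248, 237, 180]), (153, [249, 236, 179]), (156, [249, 233, 177]), (159, [243, 223, 166]), (162, [234, 208, 150]), (165, [212, 183, 133]), (168, [172, 147, 108]), (171, [136, 116, 84]), (174, [133, 112, 83]), (177, [133, 114, 82]), (180, [132, 113, 84]), (183, [127, 110, 80]), (186, [127, 109, 79]), (189, [125, 104, 75]), (192, [121, 104, 75]), (195, [113, 94, 70]), (198, [82, 81, 79]), (201, [78, 75, 72]), (204, [75, 75, 74])]
[] []
400 
[163] [73.]
500 
[] []
560 
[] []
```

Run:
```python
from plan import *
plan([(W(-150,-45,165),oz(),5),(W(-195,0,165),oz(),5)])
```

```text
t 12.35 local [-65.2 -51.3 158.5] orierr [-0.159 -0.016  3.137] F [-16.5  -0.2   7.5] w 0.007 ff 8.0 j [-1.03  0.44  2.11  2.23  0.54 -1.03]
[[[-8,-1,-15],[0,0,0],1],[[-8,-1,-15],[0,0,0],1],[[-8,-1,-15],[0,0,0],1],[[-8,-1.5,-15],[0.01,0,0],1],[[-7.5,-1,-15.5],[0,0,0],1],[[-5,-9,-7.5],[0,0,0],1],[[-5,-9,-7.5],[0,0,0],1],[[-4.5,-9,-7.5],[0,0,0],1],[[-5,-9,-7.5],[0,0,0],1],[[-4.5,-9.5,-8],[0,0,0],1]]
```

>>> arm_command(deltas=[[[-8,-1,-15],[0,0,0],1],[[-8,-1,-15],[0,0,0],1],[[-8,-1,-15],[0,0,0],1],[[-8,-1.5,-15],[0.01,0,0],1],[[-7.5,-1,-15.5],[0,0,0],1],[[-5,-9,-7.5],[0,0,0],1],[[-5,-9,-7.5],[0,0,0],1],[[-4.5,-9,-7.5],[0,0,0],1],[[-5,-9,-7.5],[0,0,0],1],[[-4.5,-9.5,-8],[0,0,0],1]])

```text
time: 13.35
eef_pos: [0.428, -0.3336, 0.1654]
eef_rot: [2.462, -0.657, 1.361]
wrist_force: [-0.3, -0.2, 0.8]
width: 0.004
finger_force: 0.0
```

Run:
```python
from plan import *
snap('side','d3');snap('wrist','w3')
plan([(W(-135,15,128),oz(),4),(W(-135,70,128),oz(),6),(W(-118,120,128),oz(),5),(W(-80,126,128),oz(),5)])
```

```text
t 13.45 local [-194.9    1.7  165.1] orierr [-1.600e-01  3.000e-03  3.135e+00] F [ 0.7  0.3 -0.3] w 0.006 ff 0.0 j [-1.12  0.26  2.45  2.29  0.68 -1.19]
[[[0,-3.5,17.5],[0,0,0],1],[[0,-3,17.5],[0,0,0],1],[[0.5,-3.5,17.5],[0,0,0],1],[[0,-3,18],[0,0,0],1],[[0,-9,0],[0,0,0],1],[[0,-9,0],[0,0,0],1],[[0,-9.5,0],[0,0,0],1],[[0,-9,0],[0,0,0],1],[[0,-9.5,0],[0,0,0],1],[[0,-9,0],[0,0,0],1]]
[[[2,-10,3],[0,0,0],1],[[2,-10,3],[0,0,0],1],[[2,-10,3],[0,0,0],1],[[1.5,-10,3],[0,0,0],1],[[2,-10,2.5],[0,0,0],1],[[4,-1,6.5],[0,0,0],1],[[4,-1,6.5],[0,0,0],1],[[4,-1.5,6.5],[0,0,0],1],[[4,-1,6.5],[0,0,0],1],[[4,-1.5,6],[0,0,0],1]]
```

>>> arm_command(deltas=[[[0,-3.5,17.5],[0,0,0],1],[[0,-3,17.5],[0,0,0],1],[[0.5,-3.5,17.5],[0,0,0],1],[[0,-3,18],[0,0,0],1],[[0,-9,0],[0,0,0],1],[[0,-9,0],[0,0,0],1],[[0,-9.5,0],[0,0,0],1],[[0,-9,0],[0,0,0],1],[[0,-9.5,0],[0,0,0],1],[[0,-9,0],[0,0,0],1]])

```text
time: 14.45
eef_pos: [0.5144, -0.306, 0.1285]
eef_rot: [2.461, -0.658, 1.362]
wrist_force: [0.7, -0.9, -0.2]
width: 0.005
finger_force: 0.1
```

>>> arm_command(deltas=[[[2,-10,3],[0,0,0],1],[[2,-10,3],[0,0,0],1],[[2,-10,3],[0,0,0],1],[[1.5,-10,3],[0,0,0],1],[[2,-10,2.5],[0,0,0],1],[[4,-1,6.5],[0,0,0],1],[[4,-1,6.5],[0,0,0],1],[[4,-1.5,6.5],[0,0,0],1],[[4,-1,6.5],[0,0,0],1],[[0,0,0],[0,0,0],1]])

```text
time: 15.45
eef_pos: [0.5835, -0.2836, 0.1288]
eef_rot: [2.46, -0.658, 1.363]
wrist_force: [0.3, 0.1, 0.2]
width: -0.0
finger_force: 0.0
```

Run:
```python
from plan import *
plan([(W(-66,126,128),oz(),10)])
```

```text
t 15.45 local [-84.6 122.1 128.8] orierr [-0.164 -0.     3.135] F [0.2 0.2 0.2] w -0.0 ff 0.0 j [-0.61  0.47  2.23  3.01  0.57 -1.51]
[[[1,-0.5,1.5],[0,0,0],1],[[1,-0.5,1.5],[0,0,0],1],[[1,-0.5,1.5],[0,0,0],1],[[1,-0.5,1.5],[0,0,0],1],[[1,-0.5,1.5],[0,0,0],1],[[1,-0.5,1.5],[0,0,0],1],[[1,0,2],[0,0,0],1],[[1,-0.5,1.5],[0,0,0],1],[[0.5,0,2],[0,0,0],1],[[1,-0.5,1.5],[0,0,0],1]]
```

>>> arm_command(deltas=[[[1,-0.5,1.5],[0,0,0],1],[[1,-0.5,1.5],[0,0,0],1],[[1,-0.5,1.5],[0,0,0],1],[[1,-0.5,1.5],[0,0,0],1],[[1,-0.5,1.5],[0,0,0],1],[[1,-0.5,1.5],[0,0,0],1],[[0.5,0,1],[0,0,0],1],[[0,0,0],[0,0,0],1],[[0,0,0],[0,0,0],1],[[0,0,0],[0,0,0],1]])

```text
time: 16.45
eef_pos: [0.5943, -0.286, 0.1285]
eef_rot: [2.462, -0.658, 1.361]
wrist_force: [-0.1, 0.3, 0.1]
width: 0.005
finger_force: 0.0
```

Run:
```python
from plan import *
state()
```

```text
t 16.45 local [-74.1 125.5 128.5] orierr [-0.161  0.     3.135] F [-0.3  0.2  0.1] w 0.005 ff 0.0 j [-0.6   0.48  2.2   3.02  0.55 -1.51]
```

>>> arm_command(deltas=[[[0.5,0,1],[0,0,0],1],[[0.5,0,1],[0,0,0],1],[[0.5,0,1],[0,0,0],1],[[0.5,0,1],[0,0,0],1],[[0.5,0,0.5],[0,0,0],1],[[0,0,0],[0,0,0],1],[[0,0,0],[0,0,0],1],[[0,0,0],[0,0,0],1],[[0,0,0],[0,0,0],1],[[0,0,0],[0,0,0],1]])

```text
time: 17.45
eef_pos: [0.5972, -0.2876, 0.1273]
eef_rot: [2.464, -0.659, 1.358]
wrist_force: [-13.2, 5.9, 7.2]
width: 0.004
finger_force: 6.6
```

Run:
```python
from plan import *
state()
d=snap('side','d4');w=snap('wrist','w4')
C=lambda i,x,y,ww,h,s:cv2.resize(i[y:y+h,x:x+ww],None,fx=s,fy=s,interpolation=cv2.INTER_CUBIC)
A=C(d['img'],235,140,90,75,4.4)[:330,:396]
A3=C(load('d3')['img'],265,150,90,75,4.4)[:330,:396]
B=cv2.resize(w['img'],(396,248));B3=cv2.resize(load('w3')['img'],(396,248))
cv2.imwrite('pics/c6.png',np.vstack([np.hstack([A,A3]),np.hstack([B,B3])])[:,:,::-1])
```

```text
t 17.45 local [-70.8 125.5 127.3] orierr [-0.157 -0.     3.136] F [-14.4  -1.5   7.2] w 0.004 ff 6.6 j [-0.6   0.49  2.19  3.02  0.54 -1.51]
```

View pics/c6.png

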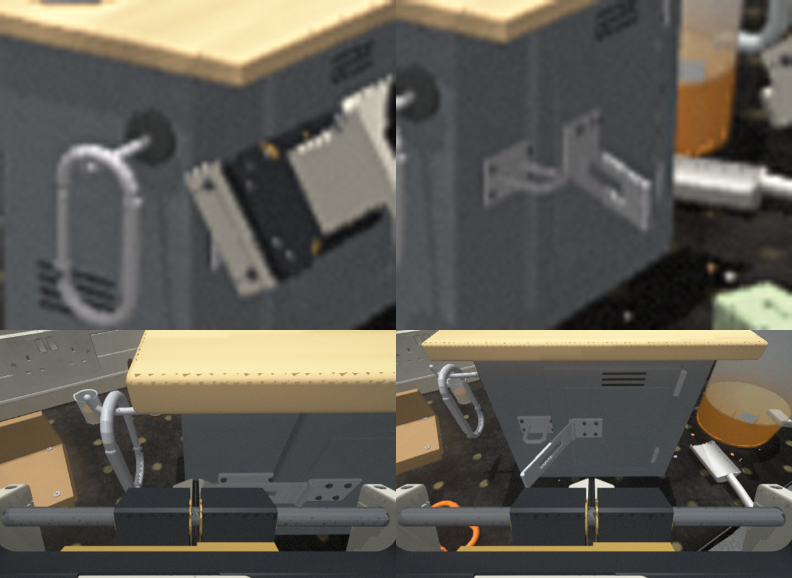

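Run:
```python
from plan import *
from fit import T,mm
from scipy.optimize import least_squares
w3,w4=load('w3'),load('w4');s=640/396
a=lambda u,v:(w3,(u-396)*s,(v-330)*s);b=lambda u,v:(w4,u*s,(v-330)*s)
O=[(a(426,360),mm(-120,147.7,240)),(a(766,359),mm(-120,-147.7,240)),(a(421,343),mm(-120,147.7,256)),(a(769,343),mm(-120,-147.7,256)),(a(536,442),mm(-111,80,130)),(b(128,410),mm(-120,147.7,240)),(b(127,380),mm(-120,147.7,256))]
def f(q):
    Rq=R.from_euler('z',q[3]).as_matrix();return np.concatenate([proj(c,Rq@P+q[:3])[0]-[u,v] for (c,u,v),P in O])
q0=np.array([p[0],p[1],0,p[2]]);print(np.round(f(q0).reshape(-1,2)).tolist())
r=least_squares(f,q0,loss='soft_l1');print(r.x,q0,np.round(f(r.x).reshape(-1,2),1).tolist());print('local shift',RC.T@(r.x[:3]-q0[:3])*1000)
d=load('d4');g=lambda u,v:(d,235+(u-1.7)/4.4,140+(v-1.7)/4.4)
# hook
s0,d0=load('s0'),load('d0')
for n,A in dict(top=(a(452,366),g(97,146)),bot=(a(474,436),g(99,322))).items():
    P,e=tri(*A);print(n,L(P),e)
P,e=tri(a(441,392),g(65,225));print('spine?',L(P),e)
S=lambda u,v:(s0,290+u/4.6,95+v/4.6)
print([ (proj(w3,W(-48.6,190,z))[0]/s+[396,330]).round() for z in(88,201)])
print([ (proj(w3,W(-48.6-25,190,z))[0]/s+[396,330]).round() for z in(112,176)])
```

```text
[[8.0, 5.0], [-14.0, 7.0], [-2.0, 2.0], [-1.0, 3.0], [-5.0, 0.0], [11.0, 13.0], [-5.0, -3.0]]
[ 0.59603682 -0.43252261  0.00107195 -0.51963084] [ 0.59558844 -0.43172399  0.         -0.52453088] [[8.6, 2.6], [-12.7, 4.1], [-1.0, -0.4], [0.8, -0.6], [-4.1, -1.2], [14.6, 8.9], [-0.7, -7.8]]
local shift [ 0.78805979 -0.46670598  1.07194935]
top [-42.85579634 182.69315949 199.40348458] [array([0.2, 0.8]), array([-0.1, -0.2])]
bot [-54.75129163 195.79098118  91.64008406] [array([-0.5, -3.1]), array([0.7, 1. ])]
spine? [-44.77204053 216.1460656  161.81385923] [array([0.3, 1.5]), array([-0.2, -0.4])]
[array([479., 433.]), array([444., 367.])]
[array([467., 433.]), array([445., 396.])]
```

Run:
```python
from plan import *
w=load('w4');P,Q=state();s=640/396
for v in [(0,0,0),(9.5,0,0),(-9.5,0,0),(0,0,-21),(9.5,0,-21),(9.5,0,-47),(9.5,0,-66)]:print(v,(proj(w,P+Q.apply(np.array(v)/1000))[0]/s+[0,330]).round())
g=w['img'][225:300,290:340];cv2.imwrite('/tmp/x.png',g)
col=w['img'][:,300:330].mean(2)
print([(r,col[r,::6].astype(int).tolist()) for r in range(214,300,5)])
```

```text
t 17.55 local [-70.8 125.5 127.3] orierr [-0.157 -0.     3.136] F [-14.3  -0.9   6.3] w 0.002 ff 6.6 j [-0.6   0.49  2.19  3.02  0.54 -1.51]
(0, 0, 0) [194. 480.]
(9.5, 0, 0) [194. 471.]
(-9.5, 0, 0) [194. 489.]
(0, 0, -21) [194. 490.]
(9.5, 0, -21) [194. 480.]
(9.5, 0, -47) [194. 494.]
(9.5, 0, -66) [194. 508.]
[(214, [70, 67, 73, 65, 66]), (219, [68, 70, 66, 69, 73]), (224, [68, 73, 71, 71, 70]), (229, [71, 71, 68, 69, 72]), (234, [66, 71, 65, 70, 70]), (239, [68, 71, 69, 70, 80]), (244, [127, 127, 30, 30, 124]), (249, [122, 126, 24, 25, 121]), (254, [89, 90, 32, 28, 123]), (259, [51, 48, 29, 28, 105]), (264, [53, 46, 23, 32, 78]), (269, [50, 45, 31, 35, 82]), (274, [47, 103, 28, 36, 136]), (279, [55, 132, 25, 29, 90]), (284, [52, 74, 41, 34, 165]), (289, [91, 148, 93, 107, 175]), (294, [72, 121, 95, 108, 126]), (299, [39, 71, 95, 96, 159])]
```

Run:
```python
from plan import *
d=load('d4');g=lambda P:((proj(d,P)[0]-[235,140])*4.4+1.7).round(1).tolist()
for n,v in dict(sp_lo=(-48.5-29.5,190,112),sp_hi=(-48.5-29.5,190,176),gt_lo=(-48.5+29.5,190,112),gt_hi=(-48.5+29.5,190,176),top=(-48.5,190,201),bot=(-48.5,190,88)).items():print(n,g(W(*v)))
plan([(W(-95,126,128),oz(),2),(W(-180,170,150),oz(),4),(W(-130,190,170),oz(),4)],.1)
```

```text
sp_lo [138.7, 301.0]
sp_hi [137.4, 199.1]
gt_lo [60.6, 277.7]
gt_hi [57.8, 177.8]
top [96.3, 147.8]
bot [100.0, 326.0]
t 17.55 local [-70.8 125.5 127.3] orierr [-0.157 -0.     3.136] F [-14.3  -0.9   6.3] w 0.002 ff 6.6 j [-0.6   0.49  2.19  3.02  0.54 -1.51]
[[[-6,0,-10.5],[0,0,0],0.1],[[-6.5,-0.5,-10.5],[0,0,0],0.1],[[-6.5,-11,-21],[0,0,0],0.1],[[-6.5,-11,-21],[0,0,0],0.1],[[-7,-11,-20.5],[0,0,0],0.1],[[-6.5,-11,-21],[0,0,0],0.1],[[11,-5,8],[0,0,0],0.1],[[11,-5,8],[0,0,0],0.1],[[11,-5,8],[0,0,0],0.1],[[10.5,-5,7.5],[0,0,0],0.1]]
```

>>> arm_command(deltas=[[[-6,0,-10.5],[0,0,0],1],[[-6.5,-0.5,-10.5],[0,0,0],1],[[-6.5,-5,-21],[0,0,0],1],[[-6.5,-11,-21],[0,0,0],0.1],[[-7,-14,-20.5],[0,0,0],0.1],[[-6.5,-14,-20],[0,0,0],0.1],[[11,-5,8],[0,0,0],0.1],[[11,-5,8],[0,0,0],0.1],[[11,-5,8],[0,0,0],0.1],[[10.5,-5,7.5],[0,0,0],0.1]])

```text
time: 18.55
eef_pos: [0.5812, -0.2034, 0.1708]
eef_rot: [2.462, -0.658, 1.362]
wrist_force: [-0.4, 0.4, -0.1]
width: 0.445
finger_force: 0.0
```

Run:
```python
from plan import *
w=snap('wrist','w5')
plan([(W(-103,190,172),oz(),3),(W(-44,190,135),oz(),7)],.1)
```

```text
t 18.6 local [-124.6  190.9  172.6] orierr [-1.690e-01  1.000e-03  3.135e+00] F [ 2.5 -0.8  1.8] w 0.452 ff 0.0 j [-0.4   0.34  2.25  3.37  0.47 -1.71]
[[[3.5,0.5,6],[0,0,0],0.1],[[3.5,0,6.5],[0,0,0],0.1],[[4,0.5,6],[0,0,0],0.1],[[0,0,10],[0,0,0],0.1],[[0,0,10],[0,0,0],0.1],[[0,0,10],[0,0,0],0.1],[[0,0,10],[0,0,0],0.1],[[0,0,10],[0,0,0],0.1],[[0,0,10],[0,0,0],0.1],[[-0.5,0,10],[0,0,0],0.1]]
```

>>> arm_command(deltas=[[[3.5,0.5,6],[0,0,0],0.1],[[3.5,0,6.5],[0,0,0],0.1],[[4,0.5,6],[0,0,0],0.1],[[0,0,10],[0,0,0],0.1],[[0,0,10],[0,0,0],0.1],[[0,0,10],[0,0,0],0.1],[[0,0,10],[0,0,0],0.1],[[0,0,10],[0,0,0],0.1],[[0,0,10],[0,0,0],0.1],[[0,0,0],[0,0,0],0.1]])

```text
time: 19.6
eef_pos: [0.6432, -0.241, 0.137]
eef_rot: [2.462, -0.658, 1.361]
wrist_force: [0.3, -0.9, -0.2]
width: 0.453
finger_force: 0.0
```

>>> arm_command(deltas=[[[0,0,5],[0,0,0],0.1],[[0,0,4],[0,0,0],0.1],[[0,0,0],[0,0,0],1],[[0,0,0],[0,0,0],1],[[0,0,0],[0,0,0],1],[[0,0,0],[0,0,0],1],[[0,0,0],[0,0,0],1],[[0,0,0],[0,0,0],1],[[0,0,0],[0,0,0],1],[[0,0,0],[0,0,0],1]], grip_force=30)

```text
time: 20.6
eef_pos: [0.6491, -0.2442, 0.1331]
eef_rot: [2.462, -0.658, 1.361]
wrist_force: [-0.1, -0.1, 1.2]
width: 0.098
finger_force: 30.0
```

Run:
```python
from plan import *
P,Q=state()
l=L(P)
plan([(W(l[0],l[1],l[2]+22),oz(),6),(W(l[0],l[1]+48,l[2]+22),oz(),6),(W(l[0]-130,l[1]+48,l[2]+22),oz(),8)],1)
```

```text
t 20.6 local [-47.6 189.1 133.1] orierr [-0.162  0.     3.135] F [-0.  -0.2  1.2] w 0.098 ff 30.0 j [-0.43  0.51  2.09  3.31  0.47 -1.68]
t 20.6 local [-47.6 189.1 133.1] orierr [-0.162  0.     3.135] F [-0.  -0.2  1.2] w 0.098 ff 30.0 j [-0.43  0.51  2.09  3.31  0.47 -1.68]
[[[3,0,-2],[0,0,0],1],[[3,0,-2],[0,0,0],1],[[3,0,-2],[0,0,0],1],[[3,0,-2],[0,0,0],1],[[3.5,0,-2],[0,0,0],1],[[3,0,-1.5],[0,0,0],1],[[0,-8,0],[0,0,0],1],[[0,-8,0],[0,0,0],1],[[0,-8,0],[0,0,0],1],[[0,-8,0],[0,0,0],1]]
[[[0,-8,0],[0,0,0],1],[[0,-8,0],[0,0,0],1],[[-8.5,0,-14],[0,0,0],1],[[-8.5,0,-14],[0,0,0],1],[[-8.5,0,-13.5],[0,0,0],1],[[-8.5,0,-14],[0,0,0],1],[[-8.5,0,-13.5],[0,0,0],1],[[-9,0,-14],[0,0,0],1],[[-8.5,0,-13.5],[0,0,0],1],[[-9,0,-14],[0,0,0],1]]
```

>>> arm_command(deltas=[[[3,0,-2],[0,0,0],1],[[3,0,-2],[0,0,0],1],[[3,0,-2],[0,0,0],1],[[3,0,-2],[0,0,0],1],[[3.5,0,-2],[0,0,0],1],[[3,0,-1.5],[0,0,0],1],[[0,-8,0],[0,0,0],1],[[0,-8,0],[0,0,0],1],[[0,-8,0],[0,0,0],1],[[0,-8,0],[0,0,0],1]])

```text
time: 21.6
eef_pos: [0.6634, -0.216, 0.1522]
eef_rot: [2.466, -0.663, 1.355]
wrist_force: [-4.4, -1.1, -7.3]
width: 0.091
finger_force: 30.0
```

>>> arm_command(deltas=[[[0,-8,0],[0,0,0],1],[[0,-8,0],[0,0,0],1],[[0,0,0],[0,0,0],1],[[-8.5,0,-14],[0,0,0],1],[[-8.5,0,-13.5],[0,0,0],1],[[-8.5,0,-14],[0,0,0],1],[[-8.5,0,-13.5],[0,0,0],1],[[-9,0,-14],[0,0,0],1],[[-8.5,0,-13.5],[0,0,0],1],[[-9,0,-14],[0,0,0],1]])

```text
time: 22.6
eef_pos: [0.5745, -0.1459, 0.1559]
eef_rot: [2.46, -0.658, 1.364]
wrist_force: [0.4, 0.0, -2.0]
width: 0.093
finger_force: 30.0
```

Run:
```python
from plan import *
P,Q=state()
d=snap('side','d6');w=snap('wrist','w6');s=snap('scene','s6')
# expected hook centre if rigid with the grasp at TCP (-47.6,189.1,133.1) centre (-47.5,189.5,144.5)
l=L(P); c=np.array([-47.5,189.5,144.5])+l-np.array([-47.6,189.1,133.1]);print('hook exp',c)
pd=proj(d,W(*c))[0];ps=proj(s,W(*c))[0];pw=proj(w,W(*c))[0];print(pd,ps,pw)
def crop(i,q,r,S):
    x,y=int(max(0,q[0]-r)),int(max(0,q[1]-r));print('off',x,y);return cv2.resize(cv2.resize(i[y:y+2*r,x:x+2*r],None,fx=S,fy=S,interpolation=cv2.INTER_CUBIC),(400,400))
A=crop(d['img'],pd,40,5);B=crop(s['img'],ps,40,5)
C=cv2.resize(w['img'],(320,200))
Z=np.zeros((200,800,3),np.uint8);Z[:,:320]=C
cv2.imwrite('pics/c7.png',np.vstack([np.hstack([A,B]),Z])[:,:,::-1])
```

```text
t 22.6 local [-161.4  236.8  155.9] orierr [-0.165  0.     3.135] F [ 0.3  0.2 -2. ] w 0.093 ff 30.0 j [-0.24  0.36  2.3   3.6   0.57 -1.81]
hook exp [-161.30722403  237.21756616  167.25869189]
[281.64873493 201.54911182] [287.39429434 190.94462371] [313.3488204  225.23112465]
off 241 161
off 247 150
```

View pics/c7.png

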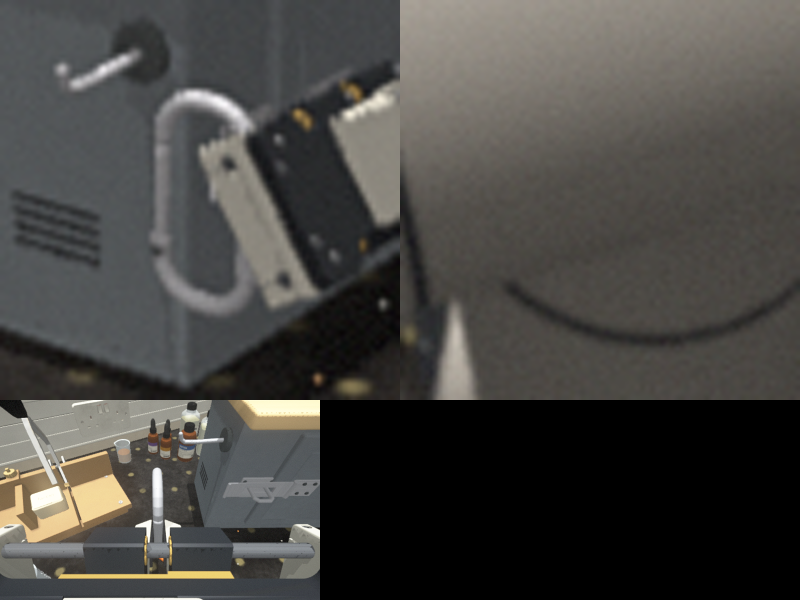

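```bash
cat > hk.py <<'E'
from plan import *
from scipy.optimize import least_squares
th=np.linspace(0,2*np.pi,721)
r=.0295;ring=np.c_[r*np.cos(th),0*th,r*np.sin(th)+.027*np.sign(np.sin(th))]
def contour(c,x,y,z,tilt):
    # hook +x -> cupboard +x, tilt about local y
    Rq=R.from_euler('y',tilt).as_matrix();X=(ring@Rq.T)*1000+[x,y,z];return proj(c,X@RC.T/1000+tC),Rq
if __name__=='__main__':
    d=load('d6');G=lambda u,v:np.array([241+(u-2)/5,161+(v-2)/5])
    def f(q):
        C,Rq=contour(d,q[0],237,q[1],q[2]);out=[]
        for v in (150,180,210,240):   # left edge
            t=G(155.5-(v-150)*.03,v);i=np.where((np.abs(C[:,1]-t[1])<1)&(C[:,0]<C[:,0].mean()))[0];out.append(np.interp(t[1],*(C[i][np.argsort(C[i,1])].T[::-1]))-t[0])
        out.append(C[:,1].min()-G(0,90)[1]);out.append(C[:,1].max()-G(0,314)[1])
        for u,v in((175,100),(240,110),(185,300)):
            t=G(u,v);out.append(np.min(np.linalg.norm(C-t,axis=1)))
        return np.array(out)
    s=least_squares(f,[-161,167,0],x_scale=[10,10,.1],diff_step=1e-3);print(s.x,f(s.x).round(2))
    P,Q=state();print(L(P))
    w=load('w6');X=np.array([s.x[0]+.0,237,s.x[1]+56.5]);print('wrist apex',proj(w,W(*X)))
E
python3 hk.py
```

```text
Traceback (most recent call last):
  File "hk.py", line 18, in <module>
    s=least_squares(f,[-161,167,0],x_scale=[10,10,.1],diff_step=1e-3);print(s.x,f(s.x).round(2))
  File "hk.py", line 13, in f
    t=G(155.5-(v-150)*.03,v);i=np.where((np.abs(C[:,1]-t[1])<1)&(C[:,0]<C[:,0].mean()))[0];out.append(np.interp(t[1],*(C[i][np.argsort(C[i,1])].T[::-1]))-t[0])
                                                                                                      ~~~~~~~~~^^^^^^^^^^^^^^^^^^^^^^^^^^^^^^^^^^^^^^^^^^
ValueError: array of sample points is empty
```

```bash
cat > e.py <<'E'
import re
s=open('hk.py').read();a=s.index("    def f(q):");b=s.index("    s=least_squares")
s=s[:a]+"""    obs=[G(155.5-(v-150)*.03,v) for v in(150,180,210,240)]+[G(*t) for t in((197,90),(175,100),(235,107),(183,298),(215,314))]
    def f(q):
        C,_=contour(d,q[0],237,q[1],q[2]);C=C.astype(np.float32).reshape(-1,1,2)
        return np.array([cv2.pointPolygonTest(C,tuple(map(float,t)),True) for t in obs])
"""+s[b:]
open('hk.py','w').write(s)
E
python3 e.py; python3 hk.py
```

```text
[-1.61051031e+02  1.67490165e+02 -1.10611740e-05] [ 0.12 -0.11 -0.34 -0.56 -0.17  0.68 -0.51  0.15 -0.09]
t 22.75 local [-161.3  237.1  155.5] orierr [-1.640e-01  1.000e-03  3.135e+00] F [ 0.7  0.1 -2.1] w 0.1 ff 30.0 j [-0.24  0.37  2.3   3.6   0.56 -1.82]
[-161.32332234  237.05427566  155.47752546]
wrist apex [[313.33148966 144.66670814]]
```

Run:
```python
from plan import *
plan([(W(-195,150,125),oz(),4),(W(-175,80,105),oz(),4),(W(-175,80,105),oz(),2)],1)
```

```text
t 22.75 local [-161.3  237.1  155.5] orierr [-1.640e-01  1.000e-03  3.135e+00] F [ 0.7  0.1 -2.1] w 0.1 ff 30.0 j [-0.24  0.37  2.3   3.6   0.56 -1.82]
[[[-11,21.5,-3],[0,0,0],1],[[-11,22,-3],[0,0,0],1],[[-11,21.5,-3],[0,0,0],1],[[-11,22,-3.5],[0,0,0],1],[[-1.5,17.5,7],[0,0,0],1],[[-1.5,17.5,7],[0,0,0],1],[[-1.5,17.5,7],[0,0,0],1],[[-2,17.5,6.5],[0,0,0],1],[[0,0,0],[0,0,0],1],[[0,0,0],[0,0,0],1]]
```

>>> arm_command(deltas=[[[-11,21.5,-3],[0,0,0],1],[[-11,22,-3],[0,0,0],1],[[-11,21.5,-3],[0,0,0],1],[[-11,22,-3.5],[0,0,0],1],[[-1.5,17.5,7],[0,0,0],1],[[-1.5,17.5,7],[0,0,0],1],[[-1.5,17.5,7],[0,0,0],1],[[-2,17.5,6.5],[0,0,0],1],[[0,0,0],[0,0,0],1],[[0,0,0],[0,0,0],1]])

```text
time: 23.75
eef_pos: [0.484, -0.276, 0.1045]
eef_rot: [2.46, -0.659, 1.362]
wrist_force: [0.3, 0.2, -2.0]
width: 0.091
finger_force: 30.0
```

Run:
```python
from plan import *
d=snap('side','d7')
plan([(W(-148,80,105),oz(),4),(W(-134,80,105),oz(),6)],1)
```

```text
t 23.8 local [-174.9   79.7  104.5] orierr [-0.163 -0.     3.135] F [-0.   0.2 -1.5] w 0.091 ff 30.0 j [-0.8   0.49  2.49  2.83  0.86 -1.52]
[[[3.5,0,5.5],[0,0,0],1],[[3.5,0,5.5],[0,0,0],1],[[4,0,6],[0,0,0],1],[[3.5,0,5.5],[0,0,0],1],[[1.5,0,2],[0,0,0],1],[[1,0,2],[0,0,0],1],[[1.5,0,2],[0,0,0],1],[[1,0,2],[0,0,0],1],[[1.5,0,2],[0,0,0],1],[[1,0,2],[0,0,0],1]]
```

>>> arm_command(deltas=[[[3.5,0,5.5],[0,0,0],1],[[3.5,0,5.5],[0,0,0],1],[[4,0,6],[0,0,0],1],[[3.5,0,5.5],[0,0,0],1],[[1.5,0,2],[0,0,0],1],[[1,0,2],[0,0,0],1],[[1.5,0,2],[0,0,0],1],[[1,0,2],[0,0,0],1],[[0,0,0],[0,0,0],1],[[0,0,0],[0,0,0],1]])

```text
time: 24.8
eef_pos: [0.5148, -0.2926, 0.1043]
eef_rot: [2.463, -0.658, 1.36]
wrist_force: [-2.9, 1.1, -0.5]
width: 0.095
finger_force: 30.0
```

Run:
```python
from plan import *
plan([(W(-129,80,105),oz(),6)],1)
```

```text
t 24.8 local [-139.6   80.   104.3] orierr [-0.16   0.     3.136] F [-3.1 -0.5 -0.5] w 0.095 ff 30.0 j [-0.77  0.5   2.39  2.85  0.77 -1.49]
[[[1,0,1.5],[0,0,0],1],[[1,0,1.5],[0,0,0],1],[[1,0,1.5],[0,0,0],1],[[1,0,1.5],[0,0,0],1],[[1,0,1.5],[0,0,0],1],[[1.5,0,1],[0,0,0],1]]
```

>>> arm_command(deltas=[[[1,0,1.5],[0,0,0],1],[[1,0,1.5],[0,0,0],1],[[1,0,1.5],[0,0,0],1],[[1,0,1.5],[0,0,0],1],[[1,0,1.5],[0,0,0],1],[[1,0,1.5],[0,0,0],1],[[1,0,1.5],[0,0,0],1],[[1,0,1.5],[0,0,0],1],[[0,0,0],[0,0,0],1],[[0,0,0],[0,0,0],1]])

```text
time: 25.8
eef_pos: [0.5274, -0.3, 0.1046]
eef_rot: [2.463, -0.658, 1.36]
wrist_force: [-3.4, 1.8, -2.6]
width: 0.095
finger_force: 30.0
```

Run:
```python
from plan import *
plan([(W(-122,80,105),oz(),2)],1)
```

```text
t 25.8 local [-125.    79.9  104.6] orierr [-0.16   0.     3.136] F [-3.9 -0.1 -2.6] w 0.095 ff 30.0 j [-0.75  0.51  2.35  2.85  0.74 -1.48]
[[[1,0,1],[0,0,0],1],[[1,0,1.5],[0,0,0],1]]
```

>>> arm_command(deltas=[[[1,0,1],[0,0,0],1],[[1,0,1.5],[0,0,0],1],[[-2.5,0,1.5],[0,0,0],1],[[-2.5,0,1.5],[0,0,0],1],[[-2.5,0,1.5],[0,0,0],1],[[-2.5,0,1.5],[0,0,0],1],[[-2.5,0,1.5],[0,0,0],1],[[-2.5,0,1.5],[0,0,0],1],[[-2.5,0,1.5],[0,0,0],1],[[-2.5,0,1.5],[0,0,0],1]])

```text
time: 26.8
eef_pos: [0.5302, -0.3017, 0.0821]
eef_rot: [2.461, -0.658, 1.362]
wrist_force: [1.2, 0.5, -0.4]
width: 0.095
finger_force: 30.0
```

Run:
```python
from plan import *
state()
```

```text
t 26.8 local [-121.7   79.8   82.1] orierr [-0.163  0.     3.135] F [ 0.8  1.  -0.4] w 0.095 ff 30.0 j [-0.75  0.58  2.35  2.88  0.81 -1.51]
```

>>> arm_command(deltas=[[[-1.5,0,1],[0,0,0],1],[[-1.5,0,1],[0,0,0],1],[[-0.5,0,-1],[0,0,0],1],[[-0.5,0,-1],[0,0,0],1],[[-0.5,0,-1],[0,0,0],1],[[-0.5,0,-1],[0,0,0],1],[[-0.5,0,-1],[0,0,0],1],[[-0.5,0,-1],[0,0,0],1],[[-0.5,0,-1],[0,0,0],1],[[-0.5,0,-1],[0,0,0],1]])

```text
time: 27.8
eef_pos: [0.5251, -0.2991, 0.0828]
eef_rot: [2.453, -0.653, 1.372]
wrist_force: [11.4, -5.7, 3.1]
width: 0.094
finger_force: 30.0
```

Run:
```python
from plan import *
state()
```

```text
t 27.8 local [-127.4   79.6   82.8] orierr [-0.177  0.     3.133] F [12.7  0.8  3.1] w 0.094 ff 30.0 j [-0.76  0.59  2.37  2.87  0.85 -1.52]
```

>>> arm_command(deltas=[[[1,0,1.5],[0,0,0],1],[[1,0,2],[0,0,0],1],[[1,0,2],[0,0,0],1],[[0,0,1.5],[0,0,0],1],[[-2,0,1],[0,0,0],1],[[-1,0,0.5],[0,0,0],1],[[0,0,0],[0,0,0],1],[[0,0,0],[0,0,0],1],[[0,0,0],[0,0,0],1],[[0,0,0],[0,0,0],1]])

```text
time: 28.8
eef_pos: [0.53, -0.3017, 0.077]
eef_rot: [2.456, -0.656, 1.368]
wrist_force: [3.9, -1.1, 8.4]
width: 0.092
finger_force: 30.0
```

Run:
```python
from plan import *
state()
```

```text
t 28.8 local [-121.8   79.7   77. ] orierr [-0.172 -0.     3.134] F [3.9 1.  8.4] w 0.092 ff 30.0 j [-0.75  0.61  2.36  2.88  0.85 -1.52]
```

>>> arm_command(deltas=[[[1,0,-0.5],[0,0,0],1],[[0,0,0],[0,0,0],0.6],[[0,0,0],[0,0,0],0.3],[[0,0,0],[0,0,0],0.1],[[0,0,0],[0,0,0],0.1],[[0,0,0],[0,0,0],0.1],[[0,0,0],[0,0,0],0.1],[[0,0,0],[0,0,0],0.1],[[0,0,0],[0,0,0],0.1],[[0,0,0],[0,0,0],0.1]])

```text
time: 29.8
eef_pos: [0.5286, -0.3007, 0.0759]
eef_rot: [2.462, -0.658, 1.361]
wrist_force: [0.4, -0.2, 0.3]
width: 0.45
finger_force: 0.0
```

>>> arm_command(deltas=[[[0,0,-5],[0,0,0],0.1],[[0,0,-8],[0,0,0],0.1],[[0,0,-10],[0,0,0],0.1],[[0,0,-15],[0,0,0],0.1],[[0,0,-20],[0,0,0],0.1],[[0,0,-20],[0,0,0],0.1],[[0,0,-20],[0,0,0],0.1],[[0,0,-20],[0,0,0],0.1],[[0,0,0],[0,0,0],0.1],[[0,0,0],[0,0,0],0.1]])

```text
time: 30.8
eef_pos: [0.4422, -0.2511, 0.1393]
eef_rot: [2.46, -0.658, 1.363]
wrist_force: [1.2, -0.9, -0.2]
width: 0.452
finger_force: 0.0
```

Run:
```python
from hk import *
P,Q=state()
a=snap('side','d8');manip.observe()
# hook appearance check: brightness mask vs earlier empty-staple view (d3), region round the staple
b=load('d3')
m=(np.abs(a['img'].astype(int)-b['img']).sum(2)>60).astype(np.uint8)
x,y=proj(a,W(-111,80,90))[0].astype(int);print(x,y)
for r in range(y-25,y+35,2):print(r,''.join('#' if t>130 else '.' for t in a['img'][r,x-25:x+30].mean(1)))
C,_=contour(a,-115,80,130-43,0);print(C.min(0),C.max(0))
```

```text
t 30.8 local [-223.2   79.5  139.3] orierr [-1.640e-01 -1.000e-03  3.135e+00] F [ 1.5 -0.2 -0.2] w 0.452 ff 0.0 j [-0.86  0.33  2.59  2.74  0.8  -1.47]
300 205
180 .......................................................
182 .......................................................
184 .......................................................
186 .....................................................##
188 .....................................................##
190 ...............................###...................##
192 ...............................####....................
194 .................................###...................
196 ..................................###..................
198 ...................................##..................
200 .......................................................
202 .......................................................
204 .......................................................
206 .......................................................
208 .......................................................
210 ....................................
[... 215 characters left out ...]
.......#....................................
220 .......................................................
222 .....................####..............................
224 .......................................................
226 .......................................................
228 .......................................................
230 .......................................................
232 .......................................................
234 .......................................................
236 .......................................................
238 .......................................................
[292.5546503  186.96139771] [310.82097464 225.34601382]
```

>>> arm_command(deltas=[[[0,0,-5],[0,0,0],0.1],[[0,0,0],[0,0,0],0.1],[[0,0,0],[0,0,0],0.1],[[0,0,0],[0,0,0],0.1],[[0,0,0],[0,0,0],0.1],[[0,0,0],[0,0,0],0.1],[[0,0,0],[0,0,0],0.1],[[0,0,0],[0,0,0],0.1],[[0,0,0],[0,0,0],0.1],[[0,0,0],[0,0,0],0.1]])

```text
time: 31.85
eef_pos: [0.4384, -0.2486, 0.1413]
eef_rot: [2.462, -0.658, 1.361]
wrist_force: [0.4, -0.2, 0.6]
width: 0.449
finger_force: 0.0
```

Run:
```python
from hk import *
a=snap('side','d9');b=load('d8');c=load('d3')
g=lambda i:cv2.GaussianBlur(i['img'],(3,3),0).astype(int)
x,y=300,205
print('moved px',(np.abs(g(a)-g(b)).sum(2)[y-25:y+30,x-25:x+20]>40).sum())
for r in range(y-24,y+28,2):print(r,''.join(('#' if t>105 else '+' if t>88 else '.') for t in a['img'][r,x-25:x+25].mean(1)),''.join('#' if t>45 else '.' for t in np.abs(g(a)-g(c)).sum(2)[r,x-25:x+25]))
for v in [(-111,67,130),(-111,93,130),(-89,105,145),(-89,130,145),(-89,130,115)]:print(v,proj(a,W(*v)).round(1))
```

```text
moved px 0
181 ..+......................++++#+.++++.............. .........................##.......................
183 ..+.............++++.++++++++#++++.+.............. ......................#####.......................
185 .++.........+++++++++++++++++#+..+................ ....................#######....#...#####..........
187 +++.......#.+++++++++#..+++++++................... ........................###....###..#######.......
189 .++......+#++++++++..+########++.................+ .........#.....................#......########....
191 +++.....##+++++###++#+++++++++#####..............+ ........##............##.....######......########.
193 ........##+++++++++###+++......+####.............+ ........##.........#...........#####.###########..
195 ........##+++++++++##............####............. ........##....#######...........#####.##########..
197 ........##+++++....##.............###............. ........#######...###............#####.#########..
199 ..+.....##+.......+#+.............###............. ........###.......###.............####....######..
201 ..................##.....
[... 1126 characters left out ...]
..........
223 .++..................#########.................... ....................############..................
225 .++............................................... ........................######....................
227 ..+............................................... ..................................................
229 .++............................................... ..................................................
231 .++............................................... ..................................................
(-111, 67, 130) [[303.2 190.1]]
(-111, 93, 130) [[297.9 193. ]]
(-89, 105, 145) [[288.7 187.4]]
(-89, 130, 145) [[283.2 190.1]]
(-89, 130, 115) [[283.2 200.6]]
```

```bash
python3 -c "
from rig import manip
print(manip.sign_off())"
```

```text
the job is handed in; nothing more can be done
None
```

The job is handed in at about 32 s of the 54 s limit, though no verdict came back. The door is shut, the strap is flat, and the spring hook hangs still on the staple with its gate closed; a pull-back test confirmed the bar is inside the loop, and I did not re-measure the tape roll, soap bar or beaker.

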